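# Drive the seized pins out of a bonder work-holder

### The job

Lift the cover off the work-holder and set it on the two-rail stand, then use the drift punch to drive every seized pin down and out of its bore, so that all lie in the catch tray underneath. Then hang the punch back upright by its flange in its forked rack and lay the cover squarely back on the work-holder, over the bores. Do not touch the pins with the fingers, and leave the bottle and spool where they are.

Things in the scene. Friction and masses are not known exactly. Their poses are not given: they have to be found in the camera images.
- block: Work-holder, fixed to the bench: aluminium plate 100 (x) x 230 (y) x 56 mm on two end walls, its flat top face 155 mm above the bench, the underside at 99 mm; under it a steel catch tray 170 x 270 mm with 22 mm rims, open at the front and back between the end walls. Origin on the bench under the middle; z up, y along the row of bores.
- bore0 (a point): Centre of the mouth of bore 0 in the top face of the work-holder. Vertical through-hole, 18 mm in diameter; bores are 42 mm apart in a row along the work-holder's y; numbered towards +y. Empty or with a pin held by spring plungers in the plate: the pin takes about 10 to 18 N down at first, then 5 to 9 N all the way, and drops free once its top end is about 50 mm below the top face.
- bore1 (a point): Centre of the mouth of bore 1 in the top face of the work-holder. Vertical through-hole, 18 mm in diameter; bores are 42 mm apart in a row along the work-holder's y; numbered towards +y. Empty or with a pin held by spring plungers in the plate: the pin takes about 10 to 18 N down at first, then 5 to 9 N all the way, and drops free once its top end is about 50 mm below the top face.
- bore2 (a point): Centre of the mouth of bore 2 in the top face of the work-holder. Vertical through-hole, 18 mm in diameter; bores are 42 mm apart in a row along the work-holder's y; numbered towards +y. Empty or with a pin held by spring plungers in the plate: the pin takes about 10 to 18 N down at first, then 5 to 9 N all the way, and drops free once its top end is about 50 mm below the top face.
- bore3 (a point): Centre of the mouth of bore 3 in the top face of the work-holder. Vertical through-hole, 18 mm in diameter; bores are 42 mm apart in a row along the work-holder's y; numbered towards +y. Empty or with a pin held by spring plungers in the plate: the pin takes about 10 to 18 N down at first, then 5 to 9 N all the way, and drops free once its top end is about 50 mm below the top face.
- bore4 (a point): Centre of the mouth of bore 4 in the top face of the work-holder. Vertical through-hole, 18 mm in diameter; bores are 42 mm apart in a row along the work-holder's y; numbered towards +y. Empty or with a pin held by spring plungers in the plate: the pin takes about 10 to 18 N down at first, then 5 to 9 N all the way, and drops free once its top end is about 50 mm below the top face.
- pin0: Seized steel pin, 70 mm long, 70 g, or absent (3 to 5 are present): upper 40 mm is 16 mm in diameter, then an 8 mm taper to a foot 10 mm in diameter, 22 mm long. Origin at mid length on the axis; z points to the flat top end, 35 mm from it. At the start it stands in a bore, top end 1 to 4 mm below the plate's top face; push it as far as the bore's entry says.
- pin1: Seized steel pin, 70 mm long, 70 g, or absent (3 to 5 are present): upper 40 mm is 16 mm in diameter, then an 8 mm taper to a foot 10 mm in diameter, 22 mm long. Origin at mid length on the axis; z points to the flat top end, 35 mm from it. At the start it stands in a bore, top end 1 to 4 mm below the plate's top face; push it as far as the bore's entry says.
- pin2: Seized steel pin, 70 mm long, 70 g, or absent (3 to 5 are present): upper 40 mm is 16 mm in diameter, then an 8 mm taper to a foot 10 mm in diameter, 22 mm long. Origin at mid length on the axis; z points to the flat top end, 35 mm from it. At the start it stands in a bore, top end 1 to 4 mm below the plate's top face; push it as far as the bore's entry says.
- pin3: Seized steel pin, 70 mm long, 70 g, or absent (3 to 5 are present): upper 40 mm is 16 mm in diameter, then an 8 mm taper to a foot 10 mm in diameter, 22 mm long. Origin at mid length on the axis; z points to the flat top end, 35 mm from it. At the start it stands in a bore, top end 1 to 4 mm below the plate's top face; push it as far as the bore's entry says.
- pin4: Seized steel pin, 70 mm long, 70 g, or absent (3 to 5 are present): upper 40 mm is 16 mm in diameter, then an 8 mm taper to a foot 10 mm in diameter, 22 mm long. Origin at mid length on the axis; z points to the flat top end, 35 mm from it. At the start it stands in a bore, top end 1 to 4 mm below the plate's top face; push it as far as the bore's entry says.
- cover: Loose grey plastic cover plate, 110 (x) x 240 (y) x 10 mm, 300 g, with a black bar handle on top that runs along its y. Origin at the centre of its underside, z up. At the start it lies on top of the work-holder, long sides parallel, and hides the bores; nothing latches it, and either end may face either way.
- cover_grip (a point): Centre of the cover's handle bar, 47 mm above the cover's underside. The bar is 18 mm wide (cover x), 18 mm high and 100 mm long (cover y); its posts stand at +-40 mm, with 28 mm clear under the bar.
- cover_stand: Fixed stand for the cover: two narrow aluminium rails 8 mm wide, 120 mm long along its x, at y = +-65 mm, tops 68 mm above the bench, on a white base 130 x 200 mm. Origin on the bench under the middle.
- stand_seat (a point): Middle of the stand between the rails, level with their tops (68 mm): where the centre of the cover's underside goes, cover y along the stand's y (across the rails). Axes as the stand's.
- punch: Loose steel drift punch, 200 g, 134 mm long: below, a straight shank 11 mm in diameter and 72 mm long with a flat end; then a round guard flange 36 mm in diameter and 6 mm thick; above it a square grip 24 x 24 mm, 56 mm tall (sides along its x and y). Origin on the axis at the underside of the flange; z points from the tip to the grip. It hangs upright by its flange in the forked rack.
- punch_grip (a point): Middle of the punch's square grip, 34 mm above the origin (28 mm above the flange's upper face).
- punch_tip (a point): Flat working end of the punch, 72 mm below the origin.
- punch_rack: Fixed forked bracket: two level prongs, tops 100 mm above the bench, each 12 mm wide with a 19 mm slot between them; the slot runs along the rack's x, open towards -x (prong ends at x = -14 mm), closed by an upright 60 mm wide at x = 49 to 61 mm that ends level with the prong tops. The base plate is 10 mm high. Origin on the bench under the seat.
- rack_seat (a point): Where the punch's origin rests: middle of the slot, level with the prong tops (100 mm above the bench). Axes as the rack's.
- bottle: Bystander: clear capped bottle, 60 mm in diameter, 150 mm tall. Origin at its foot.
- spool: Bystander: white plastic spool, 60 mm in diameter, 55 mm tall. Origin at its foot.

How it is judged:
On the way, in this order (a step that is already met when the one before it is completed fails the run):
1. the cover lies level on the two rails of the stand, released (z of cover in the frame of stand_seat between -0.004 and 0.006 m and x of cover in the frame of stand_seat between -0.03 and 0.03 m and y of cover in the frame of stand_seat between -0.04 and 0.04 m and angle between cover's own z axis and vertical below 0.08 rad and linear speed of cover below 0.02 m/s and contact force between the fingers and cover below 0.1 N), for 0.3 s.
2. every pin has been driven out of its bore into the catch tray (height (world z) of each of pin0, pin1, pin2, pin3, pin4 below 0.06 m and x of pin0 in the frame of block between -0.083 and 0.083 m and y of pin0 in the frame of block between -0.133 and 0.133 m and x of pin1 in the frame of block between -0.083 and 0.083 m and y of pin1 in the frame of block between -0.133 and 0.133 m and x of pin2 in the frame of block between -0.083 and 0.083 m and y of pin2 in the frame of block between -0.133 and 0.133 m and x of pin3 in the frame of block between -0.083 and 0.083 m and y of pin3 in the frame of block between -0.133 and 0.133 m and x of pin4 in the frame of block between -0.083 and 0.083 m and y of pin4 in the frame of block between -0.133 and 0.133 m), for 0.3 s.
At the end, for the whole second after the job is handed in: Every pin is in the catch tray (its middle below 60 mm); the cover lies flat on the work-holder, centred within 15 mm and parallel within 0.12 rad; the punch hangs by its flange in the rack within 10 mm of its seat, upright within 0.12 rad; all released and still (all of step 2 and z of cover in the frame of block between 0.151 and 0.16 m and x of cover in the frame of block between -0.015 and 0.015 m and y of cover in the frame of block between -0.015 and 0.015 m and angle between the y axis of cover and the y axis of block, either way round below 0.12 rad and angle between cover's own z axis and vertical below 0.06 rad and linear speed of each of cover, punch below 0.02 m/s and contact force between the fingers and cover below 0.1 N and z of punch in the frame of rack_seat between -0.004 and 0.005 m and x of punch in the frame of rack_seat between -0.012 and 0.015 m and y of punch in the frame of rack_seat between -0.01 and 0.01 m and angle between punch's own z axis and vertical below 0.12 rad); the robot touches nothing.
It fails at once if the fingers touch a pin (contact force between the fingers and pin0 above 0.5 N or contact force between the fingers and pin1 above 0.5 N or contact force between the fingers and pin2 above 0.5 N or contact force between the fingers and pin3 above 0.5 N or contact force between the fingers and pin4 above 0.5 N).
It fails at once if the bottle is displaced by more than 30 mm (distance of bottle from where it was at the start of the episode above 0.03 m).
It fails at once if the spool is displaced by more than 30 mm (distance of spool from where it was at the start of the episode above 0.03 m).
Of pin0, pin1, pin2, pin3, pin4 only 3 to 5 are there at a start; the rules pass over those that are not, and their reading is None.
At some moment in a run one of cover may be knocked a few centimetres aside while the robot is not near it.
It also fails if it takes over 200 s, if anything falls off the work surface, if the arm or the gripper's body presses on something with over 40 N, if the wrist force passes 120 N, or if a joint passes its speed limit or range.

### The arm

A 7-joint arm with a two-finger parallel gripper is mounted at the origin on the work surface. World frame = base frame: x ahead of the robot, y to its left, z up, the work surface at z = 0. Lengths are in m, angles in rad, forces in N, time in s.
With the tool pointing down it reaches from about 0.35 to 0.9 m from the base axis. Payload 8.1 kg.
Tool frame: the origin (TCP) lies between the finger pads; the fingertips stand 25 mm ahead of it and the grasp point (between the pads) lies 6 mm ahead of it; z points along the fingers, y is the direction in which the jaws open and shut (so a half turn about z gives the same grasp; the last joint's range is limited). The gripper opens to 92 mm and grips with 3 to 60 N. Pads are 19 mm wide; open, the fingers measure 130 mm over their backs; the gripper's body (75 mm by 190 mm) begins 47 mm behind the grasp point.
Start: joints at [1.035, 0.434, 0.025, 1.573, -0.012, 1.134, -0.075], TCP at [0.262, -0.567, 0.252] pointing down, gripper open.
Joint ranges: [-2.62, 2.62], [-0.44, 2.09], [-1.27, 1.32], [0.08, 2.57], [-1.32, 4.46], [0.12, 2], [-2.74, 2.74]. Speed limits (rad/s): [2.22, 2.22, 3.01, 3.01, 3.14, 3.14, 3.14].

### API

Orientations are given as a rotation vector (axis times angle).
In Python, from cell import * gives the robot as it stands.
- The arm moves only by the shell command python3 -m jog 'ROWS' [FORCE]. ROWS is JSON, one flat list of numbers, 5 for each row, row after row: the finger opening in mm, from 0 to 91.8, then the shift along the tool's x, y, z in units of 40 mm (1.0 is 40 mm), then the turn about the tool's z in units of 6 degrees (1.0 is 6 degrees). A call has 1 to 20 rows; each row shifts and turns the pose as measured when the row begins, along the tool's axes as they then stand; what a row does not reach is not made up. A row lasts 1/12 s, in which the tool goes at most 41.7 mm and 7.16 degrees, less where a joint would pass 70% of its speed; a pose out of reach is approached as far as the arm can. A call is refused whole if a number of a shift passes 1 or a number of a turn 1, either way. A call with a gripper value outside its range is refused whole. The fingers move at their own pace and stop on an object; FORCE is the grip in N (left out, the last holds). Time passes only in rows, so rows that do not move let the fingers close. It gives the time, the measured TCP pose, the force and the opening at its end, in the units of the state.
- observe(): the state, without advancing time (a new reading comes with each control period).
- get_image(name): name is "side" or "top"; returns the picture (400x640x3 uint8, red, green, blue); there is no depth.
- camera_params(name): a dict with "intrinsics" (3x3 intrinsics, pixels), "xyz" and "orientation" of the camera in the world. Camera axes: x right, y down, z forward; pixel columns grow to the right and rows downward; lengths in m; the calibration is good to about 2 mm. A picture is of the moment at which its call begins. camera_params takes no time and is no camera call.
- sign_off(): hands the job in, once; it reports no verdict.
The state is a dict: "clock": time; "joints": joint angles; "dq": joint speeds; "joint_efforts": joint torques, N m; "position": TCP position; "ee_rot": TCP orientation; "force": force on the tool from outside, world axes, zero at the start; "ft_torque": the same for the moment, N m; "width": opening from 0.0 (shut) to 1.0 (fully open).
Only numpy, scipy, OpenCV 4.12 (cv2) and the standard library are available. Lean on these libraries where they do the work, as an engineer would, in place of code of your own. Each camera call takes 0.05 s, during which the arm holds its last target. There are 200 camera calls.

## Working session

There is one attempt and no reset: what is moved stays moved. The work goes in short steps, Python scripts to look and compute and a shell command to move; the robot and the scene stay as the last step left them, time stands still between calls to the robot, and variables do not carry over. Pictures are saved under pics/ and viewed, about 12 in all and at most 16, crops included, and the job is handed in when it is done.

```bash
ls; mkdir -p pics
python3 - <<'E'
from cell import *
import cv2
print(observe())
for n in("side","top"):
    print(n,camera_params(n)); cv2.imwrite(f"pics/{n}0.png",get_image(n)[:,:,::-1])
E
```

```text
pics
{'clock': 0.0, 'joints': array([ 1.03538529,  0.4352058 ,  0.0250039 ,  1.57411323, -0.01160515,
        1.1340207 , -0.07507749]), 'dq': array([-2.18195452e-03,  1.69707774e-04, -3.53452954e-05,  7.53380480e-04,
       -2.59225131e-05, -6.11103946e-04,  3.26140067e-04]), 'joint_efforts': array([ 1.98068547e-04, -6.67855239e+01,  9.85229574e-01, -3.14456785e+01,
       -6.04183367e-02,  4.27922665e-02,  1.64908761e-04]), 'position': array([ 0.26187056, -0.5669554 ,  0.25094975]), 'ee_rot': array([-3.06685391e+00, -6.74117429e-01,  7.72012575e-04]), 'force': array([-0.37913755, -0.0280307 , -0.29714029]), 'ft_torque': array([-0.05002538,  0.01687372,  0.00478393]), 'width': 1.0032443462142804}
side {'intrinsics': array([[420.28581576,   0.        , 322.61491793],
       [  0.        , 420.28581576, 206.993799  ],
       [  0.        ,   0.        ,   1.        ]]), 'xyz': array([0.18312143, 0.44147377, 0.7398708 ]), 'orientation': array([-0.9629825 ,  2.46893679, -1.02186747])}
top {'intrinsics': array([[400.21959056,   0.        , 318.97981614],
       [  0.        , 400.21959056, 206.27505094],
       [  0.        ,   0.        ,   1.        ]]), 'xyz': array([ 0.44600867, -0.00336467,  1.01742545]), 'orientation': array([-2.11609717,  2.12084813, -0.17517623])}
```

View pics/top0.png

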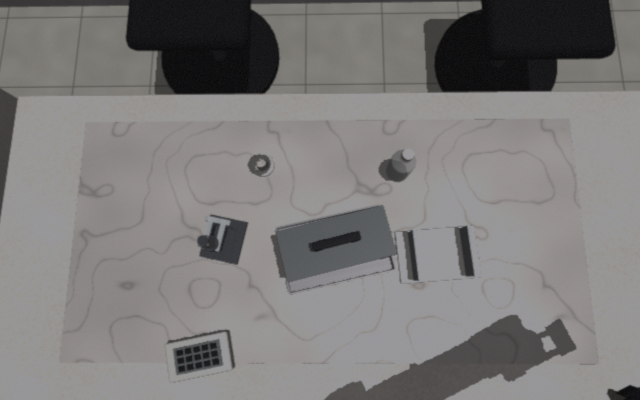

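View pics/side0.png

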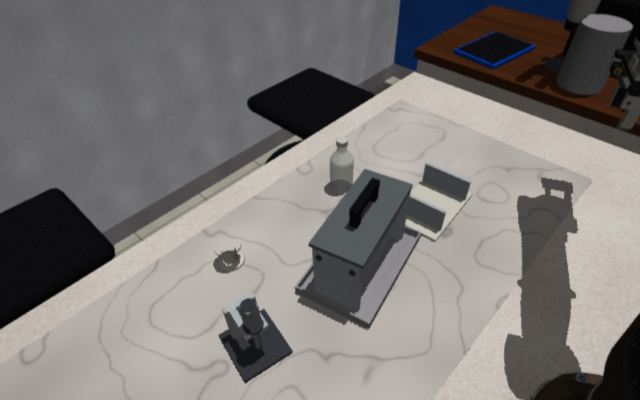

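The top view shows the cover and block centred near (335,243), its handle at (335,241), the stand at (440,253), the rack with punch at (212,240), the bottle at (403,160) and the spool at (262,164). Next I'll enlarge crops.

```bash
cat > h.py <<'E'
import numpy as np, cv2
from scipy.spatial.transform import Rotation as R
from cell import *
def P(n):
    c=camera_params(n); return c["intrinsics"],c["xyz"],R.from_rotvec(c["orientation"]).as_matrix()
def ray(n,uv,z):   # pixel -> world at height z
    K,t,M=P(n); d=M@np.linalg.solve(K,[uv[0],uv[1],1]); return t+d*(z-t[2])/d[2]
def proj(n,p):
    K,t,M=P(n); q=K@(M.T@(np.asarray(p)-t)); return q[:2]/q[2]
def crop(src,x,y,w,h,s,out=None):
    im=cv2.imread(src) if isinstance(src,str) else src
    c=cv2.resize(im[y:y+h,x:x+w],None,fx=s,fy=s,interpolation=cv2.INTER_CUBIC)
    c=cv2.convertScaleAbs(c,alpha=1.5,beta=15)
    for i in range(0,w,10): cv2.line(c,(i*s,0),(i*s,10 if (x+i)%50 else 25),(0,0,255),1)
    for i in range(0,h,10): cv2.line(c,(0,i*s),(10 if (y+i)%50 else 25,i*s),(0,0,255),1)
    if out: cv2.imwrite(out,c)
    return c
E
python3 - <<'E'
from h import *
a=crop("pics/top0.png",270,200,220,100,3)          # block+stand
b=crop("pics/top0.png",190,205,70,65,4)
c=crop("pics/side0.png",210,280,90,65,4)
cv2.imwrite("pics/c1.png",a)
r=np.zeros((260,660,3),np.uint8); r[:,:280]=b; r[:,290:650]=c; 
cv2.imwrite("pics/c1.png",np.vstack([a,r]))
E
```

```text
(no output)
```

View pics/c1.png

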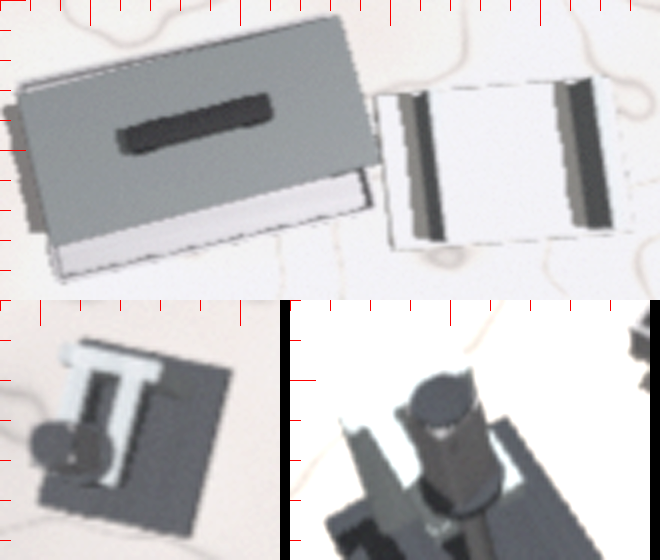

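```bash
cat >> h.py <<'E'
from scipy.optimize import least_squares
def fit(obs,x0):   # obs: (cam,px,model xyz)
    f=lambda q:np.concatenate([proj(n,[q[0]+m[0]*np.cos(q[2])-m[1]*np.sin(q[2]),q[1]+m[0]*np.sin(q[2])+m[1]*np.cos(q[2]),m[2]])-px for n,px,m in obs])
    s=least_squares(f,x0); return s.x,s.fun.round(1)
E
python3 - <<'E'
from h import *
A=lambda u,v:np.array([270+u/3,200+v/3]); B=lambda u,v:np.array([190+u/4,205+(v-300)/4])
for n in[(335,243),(440,253),(212,243)]: print(ray("top",n,.1))
x,y=.055,.120;z=.165
print("cover",*fit([("top",A(20,87),(x,y,z)),("top",A(340,15),(x,-y,z)),("top",A(379,163),(-x,-y,z)),("top",A(48,245),(-x,y,z))],[.37,0,0]))
x,y=.065,.1;z=.008
print("stand",*fit([("top",A(378,95),(x,y,z)),("top",A(615,78),(x,-y,z)),("top",A(632,232),(-x,-y,z)),("top",A(392,248),(-x,y,z))],[.37,-.3,0]))
z=.1
print("rack",*fit([("top",B(60,345),(.061,.03,z)),("top",B(162,366),(.061,-.03,z)),("top",B(160,382),(.049,-.03,z)),("top",B(118,487),(-.014,-.0215,z)),("top",B(103,482),(-.014,-.0095,z))],[.37,.25,0]))
print("flange",ray("top",B(88,452),.106),"griptop",ray("top",B(52,447),.162))
print("handle ends",ray("top",A(119,140),.05+.16),ray("top",A(272,107),.21))
print("spool",ray("top",(262,164),.05),"bottle",ray("top",(403,162),.1))
E
```

```text
[ 0.52907294 -0.02447811  0.1       ]
[ 0.50583941 -0.26256513  0.1       ]
[0.52970501 0.25862585 0.1       ]
cover [ 0.52497977 -0.0244813   0.22615525] [-1.3  0.9  0.5 -0.2  0.7  0.3  0.1 -1. ]
stand [ 0.50913534 -0.28348635  0.06102491] [-0.5 -0.9 -0.4 -0.2  0.9  0.6 -0.1  0.4]
rack [ 0.52675708  0.25776717 -0.17420996] [ 0.5  0.   0.1 -0.9 -0.5  0.2  0.6  0.2 -0.8  0.5]
flange [0.52915763 0.25691242 0.106     ] griptop [0.52677882 0.26048428 0.162     ]
handle ends [0.51183994 0.02913113 0.21      ] [ 0.533814   -0.07389928  0.21      ]
spool [0.73252418 0.15615952 0.05      ] bottle [ 0.72071501 -0.18711885  0.1       ]
```

The fits agree with each other: cover (0.524,-0.023) at yaw 0.22, stand (0.509,-0.283) at yaw 0.06, rack and punch (0.528,0.257) at yaw -0.17. I'll start moving with a move planner.

```bash
cat > to.py <<'E'
import sys,numpy as np
from scipy.spatial.transform import Rotation as R
from cell import *
# usage: to.py x y z yaw(of tool y axis, world, rad; mod pi)  -> remaining shift (units of 40mm, tool axes now), turn units
def main(x,y,z,yaw):
    s=observe(); M=R.from_rotvec(s["ee_rot"]).as_matrix()
    d=M.T@(np.array([x,y,z])-s["position"])/.04
    now=np.arctan2(M[1,1],M[0,1]); e=(yaw-now+np.pi/2)%np.pi-np.pi/2
    print("t %.1f pos"%s["clock"],s["position"].round(4),"yaw %.3f"%now,"tilt %.3f"%np.arccos(-M[2,2]),"F",s["force"].round(1),"w %.3f"%s["width"],"q7 %.2f"%s["joints"][6])
    print("shift",d.round(3),"turn %.2f"%(-np.degrees(e)/6))
main(*map(float,sys.argv[1:5]))
E
python3 -m jog '[91.8,0,0,-1,-1, 91.8,0,0,0,-1, 91.8,0,0,0,-1, 91.8,0,0,0,-1, 91.8,0,0,0,-1, 91.8,0,0,0,-1, 91.8,0,0,0,-1, 91.8,0,0,0,-1, 91.8,0,0,0,-1, 91.8,0,0,0,-1, 91.8,0,0,0,-1, 91.8,0,0,0,-1, 91.8,0,0,0,-1]'
python3 to.py .523 -.023 .27 .22
```

```text
clock: 1.18
position: [0.2603, -0.5638, 0.2865]
ee_rot: [-1.874, -2.504, -0.009]
force: [-0.1, -0.6, 0.0]
width: 0.999
t 1.2 pos [ 0.2603 -0.5638  0.2865] yaw 0.286 tilt 0.015 F [-0.1 -0.6  0. ] w 0.999 q7 1.23
shift [11.112 10.115  0.531] turn 0.63
```

```bash
python3 -m jog '[91.8,0.72,0.65,0,0.6, 91.8,0.72,0.65,0,0, 91.8,0.72,0.65,0,0, 91.8,0.72,0.65,0,0, 91.8,0.72,0.65,0,0, 91.8,0.72,0.65,0,0, 91.8,0.72,0.65,0,0, 91.8,0.72,0.65,0,0, 91.8,0.72,0.65,0,0, 91.8,0.72,0.65,0,0, 91.8,0.72,0.65,0,0, 91.8,0.72,0.65,0,0, 91.8,0.72,0.65,0,0, 91.8,0.72,0.65,0,0, 91.8,0.4,0.4,0,0, 91.8,0,0,0,0]'
python3 to.py .523 -.023 .25 .22
```

```text
clock: 2.52
position: [0.536, -0.0462, 0.2834]
ee_rot: [-1.943, -2.439, -0.006]
force: [0.6, -0.0, 0.4]
width: 1.002
t 2.5 pos [ 0.536  -0.0462  0.2834] yaw 0.226 tilt 0.024 F [ 0.6 -0.   0.4] w 1.002 q7 0.06
shift [ 0.621 -0.176  0.851] turn 0.05
```

```bash
python3 -m jog '[91.8,0.5,-0.15,0.4,0, 91.8,0.12,-0.03,0.4,0, 91.8,0,0,0,0, 91.8,0,0,0,0]'
python3 to.py .523 -.023 .208 .22
python3 - <<'E'
from h import *
s=observe();print(R.from_rotvec(s["ee_rot"]).as_matrix().round(3))
a=crop(get_image("side")[:,:,::-1],300,140,130,120,4); b=crop(get_image("top")[:,:,::-1],270,195,140,120,2)
print(a.shape,b.shape); b=np.vstack([b,np.zeros((240,280,3),np.uint8)]); cv2.imwrite("pics/g1.png",np.hstack([a,b]))
E
```

```text
clock: 2.85
position: [0.5227, -0.0209, 0.2506]
ee_rot: [-1.937, -2.442, -0.005]
force: [0.5, -0.1, 0.8]
width: 1.001
t 2.9 pos [ 0.5227 -0.0209  0.2506] yaw 0.230 tilt 0.025 F [ 0.5 -0.1  0.8] w 1.001 q7 -0.00
shift [-0.075  0.01   1.063] turn 0.09
[[-0.227  0.974 -0.017]
 [ 0.974  0.228  0.018]
 [ 0.022 -0.013 -1.   ]]
(480, 520, 3) (240, 280, 3)
```

View pics/g1.png

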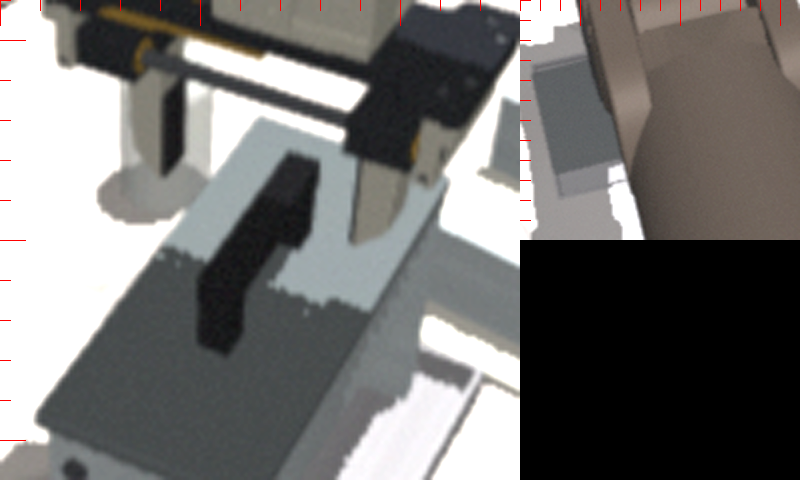

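The fingers straddle the handle bar evenly, with tips near (170,170) and (360,240) in the crop and the bar centre near (258,228). Going down to grip.

```bash
python3 -m jog '[91.8,0,0,0.3,0, 91.8,0,0,0.3,0, 91.8,0,0,0.3,0, 91.8,0,0,0.16,0, 91.8,0,0,0,0, 0,0,0,0,0, 0,0,0,0,0, 0,0,0,0,0, 0,0,0,0,0, 0,0,0,0,0, 0,0,0,0,0, 0,0,0,0,0, 0,0,0,0,0]' 40
python3 to.py .523 -.023 .208 .22
```

```text
clock: 4.03
position: [0.5277, -0.028, 0.215]
ee_rot: [-1.959, -2.439, -0.013]
force: [0.4, -0.1, -0.4]
width: 0.47
t 4.0 pos [ 0.5277 -0.028   0.215 ] yaw 0.217 tilt 0.016 F [ 0.4 -0.1 -0.4] w 0.470 q7 -0.03
shift [ 0.145 -0.087  0.178] turn -0.02
```

```bash
python3 -m jog '[60,0.14,-0.08,0.18,0, 60,0,0,0,0]'; python3 to.py .523 -.023 .208 .22;  python3 -m jog '[60,0,0,0,0, 60,0,0,0,0, 60,0,0,0,0, 60,0,0,0,0]'; python3 to.py .523 -.023 .208 .22
```

```text
clock: 4.2
position: [0.5231, -0.0227, 0.2075]
ee_rot: [-1.96, -2.439, -0.014]
force: [0.5, -0.1, -0.0]
width: 0.565
t 4.2 pos [ 0.5231 -0.0227  0.2075] yaw 0.217 tilt 0.016 F [ 0.5 -0.1 -0. ] w 0.565 q7 -0.04
shift [-0.008 -0.004 -0.012] turn -0.03
clock: 4.53
position: [0.5223, -0.0221, 0.2068]
ee_rot: [-1.958, -2.439, -0.013]
force: [0.4, 0.7, 0.3]
width: 0.652
t 4.5 pos [ 0.5223 -0.0221  0.2068] yaw 0.218 tilt 0.016 F [0.4 0.7 0.3] w 0.652 q7 -0.04
shift [-0.025  0.011 -0.03 ] turn -0.02
```

```bash
python3 -m jog '[0,0,0,0,0, 0,0,0,0,0, 0,0,0,0,0, 0,0,0,0,0, 0,0,0,0,0, 0,0,0,0,0, 0,0,0,0,0, 0,0,0,0,0, 0,0,0,0,0, 0,0,0,0,0]' 40
python3 -m jog '[0,0,0,-0.4,0, 0,0,0,-0.4,0, 0,0,0,-0.4,0, 0,0,0,-0.4,0, 0,0,0,-0.2,0, 0,0,0,0,0]'
python3 to.py .509 -.283 .26 .06
```

```text
clock: 5.37
position: [0.5229, -0.0224, 0.2071]
ee_rot: [-1.959, -2.439, -0.014]
force: [0.0, 0.5, -0.1]
width: 0.191
clock: 5.87
position: [0.5196, -0.024, 0.2777]
ee_rot: [-1.953, -2.433, -0.003]
force: [0.5, 0.4, -4.3]
width: 0.192
t 5.9 pos [ 0.5196 -0.024   0.2777] yaw 0.218 tilt 0.022 F [ 0.5  0.4 -4.3] w 0.192 q7 0.01
shift [-6.271 -1.655  0.349] turn 1.51
```

```bash
python3 -m jog '[0,0,0,0,0.5, 0,0,0,0,0.5, 0,0,0,0,0.5, 0,0,0,0,0]'; python3 to.py .509 -.283 .26 .06
python3 -m jog '[0,-0.5,0,0,0, 0,-0.5,0,0,0, 0,-0.5,0,0,0, 0,-0.5,0,0,0, 0,-0.5,0,0,0, 0,-0.5,0,0,0, 0,-0.5,0,0,0, 0,-0.5,0,0,0, 0,-0.5,0,0,0, 0,-0.5,0,0,0, 0,-0.5,0,0,0, 0,-0.5,0,0,0, 0,0,0,0,0]'; python3 to.py .509 -.283 .2 .06
```

```text
clock: 6.2
position: [0.5179, -0.0246, 0.2743]
ee_rot: [-2.144, -2.263, 0.004]
force: [-0.2, 0.4, -4.3]
width: 0.197
t 6.2 pos [ 0.5179 -0.0246  0.2743] yaw 0.054 tilt 0.024 F [-0.2  0.4 -4.3] w 0.197 q7 -0.15
shift [-6.444 -0.568  0.267] turn -0.05
clock: 7.28
position: [0.5286, -0.2726, 0.2554]
ee_rot: [-2.096, -2.285, 0.019]
force: [0.4, -0.2, -4.4]
width: 0.193
t 7.3 pos [ 0.5286 -0.2726  0.2554] yaw 0.087 tilt 0.043 F [ 0.4 -0.2 -4.4] w 0.193 q7 0.31
shift [-0.248 -0.459  1.398] turn 0.25
```

```bash
sed -i 's/"tilt %.3f"%np.arccos(-M\[2,2\])/"toolz",M[:2,2].round(3)/' to.py
python3 -m jog '[0,-0.25,-0.46,0.4,0.25, 0,0,0,0.4,0, 0,0,0,0.3,0, 0,0,0,0,0]'; python3 to.py .509 -.283 .15 .06
python3 - <<'E'
from h import *
t=get_image("top")[:,:,::-1]; cv2.imwrite("pics/top1.png",t); s=get_image("side")[:,:,::-1]; cv2.imwrite("pics/side1.png",s)
a=crop(t,270,190,220,120,3); b=crop(s,290,120,220,120,3); cv2.imwrite("pics/s1.png",np.vstack([a[:300],b[:300]]))
E
```

```text
clock: 7.62
position: [0.5071, -0.2857, 0.2064]
ee_rot: [-2.121, -2.257, 0.021]
force: [-0.9, 0.0, -5.2]
width: 0.193
t 7.6 pos [ 0.5071 -0.2857  0.2064] yaw 0.063 toolz [-0.042  0.02 ] F [-0.9  0.  -5.2] w 0.193 q7 0.31
shift [0.031 0.107 1.408] turn 0.03
```

View pics/s1.png

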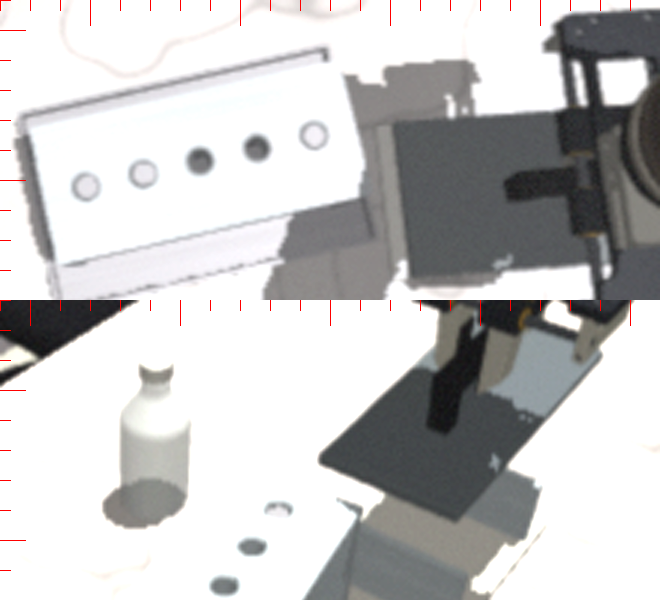

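The top crop shows bright pin tops in bores at (86,186), (143,173) and (314,135), and dark empty bores at (200,160) and (257,147). So the pins are in bores 4, 3 and 0. The cover is held over the stand. Lowering it now.

```bash
python3 - <<'E'
from h import *
A=lambda u,v:np.array([270+u/3,190+v/3])
o=[("top",A(u,v),(0,(i-2)*.042,.155)) for i,(u,v) in zip([4,3,2,1,0],[(86,186),(143,173),(200,160),(257,147.5),(314,135)])]
print("bores",*fit(o,[.52,-.02,.2]))
E
python3 -m jog '[0,0.03,0.1,0.4,0, 0,0,0,0.4,0, 0,0,0,0.4,0, 0,0,0,0.3,0, 0,0,0,0.2,0, 0,0,0,0.1,0, 0,0,0,0,0]'; python3 to.py .509 -.283 .121 .06
```

```text
bores [ 0.52317344 -0.02688239  0.21760617] [-0.1 -0.  -0.   0.   0.   0.1  0.   0.   0.  -0.1]
clock: 8.3
position: [0.5169, -0.2808, 0.1404]
ee_rot: [-2.12, -2.276, 0.01]
force: [1.0, -0.4, -4.1]
width: 0.191
t 8.3 pos [ 0.5169 -0.2808  0.1404] yaw 0.072 toolz [-0.027  0.017] F [ 1.  -0.4 -4.1] w 0.191 q7 0.27
shift [-0.049 -0.188  0.49 ] turn 0.11
```

```bash
python3 -m jog '[0,-0.05,-0.19,0.15,0, 0,0,0,0.1,0, 0,0,0,0.1,0, 0,0,0,0.05,0, 0,0,0,0.05,0, 0,0,0,0,0]'; python3 to.py .509 -.283 .121 .06
```

```text
clock: 8.8
position: [0.5098, -0.2841, 0.1238]
ee_rot: [-2.122, -2.28, 0.008]
force: [1.0, 0.3, -4.4]
width: 0.193
t 8.8 pos [ 0.5098 -0.2841  0.1238] yaw 0.072 toolz [-0.023  0.014] F [ 1.   0.3 -4.4] w 0.193 q7 0.27
shift [ 0.028 -0.016  0.071] turn 0.11
```

```bash
python3 -m jog '[0,0,0,0.05,0, 0,0,0,0.05,0, 0,0,0,0.03,0, 0,0,0,0,0]'; python3 to.py .509 -.283 .121 .06
```

```text
clock: 9.13
position: [0.5102, -0.2842, 0.1208]
ee_rot: [-2.124, -2.281, 0.009]
force: [0.4, -0.6, -3.7]
width: 0.193
t 9.1 pos [ 0.5102 -0.2842  0.1208] yaw 0.072 toolz [-0.022  0.013] F [ 0.4 -0.6 -3.7] w 0.193 q7 0.27
shift [ 0.033 -0.027 -0.003] turn 0.11
```

```bash
python3 -m jog '[0,0,0,0.05,0, 0,0,0,0.03,0, 0,0,0,0,0]'; python3 -m jog '[40,0,0,0,0, 40,0,0,0,0, 40,0,0,0,0, 50,0,0,0,0, 70,0,0,0,0, 70,0,0,0,0, 70,0,0,0,0, 70,0,0,0,0, 70,0,0,0,0]'; python3 to.py .509 -.283 .121 .06
```

```text
clock: 9.38
position: [0.5106, -0.2842, 0.1206]
ee_rot: [-2.125, -2.283, 0.009]
force: [-0.1, -0.3, -3.3]
width: 0.194
clock: 10.13
position: [0.5122, -0.2847, 0.1208]
ee_rot: [-2.127, -2.285, 0.007]
force: [0.0, -0.2, 1.1]
width: 0.754
t 10.1 pos [ 0.5122 -0.2847  0.1208] yaw 0.072 toolz [-0.017  0.01 ] F [ 0.  -0.2  1.1] w 0.754 q7 0.26
shift [ 0.049 -0.078 -0.004] turn 0.11
```

```bash
python3 -m jog '[91.8,0,0,-0.5,0, 91.8,0,0,-0.5,0, 91.8,0,0,-1,0, 91.8,0,0,-1,0, 91.8,0,0,-1,0, 91.8,0,0,0,0.75, 91.8,0,0,0,0.75, 91.8,0,0,0,0.75, 91.8,0,0,0,0, 91.8,0,0,0,0]'; python3 to.py .528 .257 .25 -.174
python3 - <<'E'
from h import *
t=get_image("top")[:,:,::-1]; cv2.imwrite("pics/top2.png",t); s=get_image("side")[:,:,::-1]; cv2.imwrite("pics/side2.png",s)
b=crop(s,320,100,200,150,3); cv2.imwrite("pics/s2.png",b)
E
```

```text
clock: 10.97
position: [0.5144, -0.2859, 0.2888]
ee_rot: [-2.387, -2.011, 0.01]
force: [-0.2, 0.2, 1.0]
width: 1.004
t 11.0 pos [ 0.5144 -0.2859  0.2888] yaw -0.171 toolz [-0.018  0.011] F [-0.2  0.2  1. ] w 1.004 q7 0.12
shift [13.424 -1.953  1.118] turn 0.03
```

View pics/s2.png

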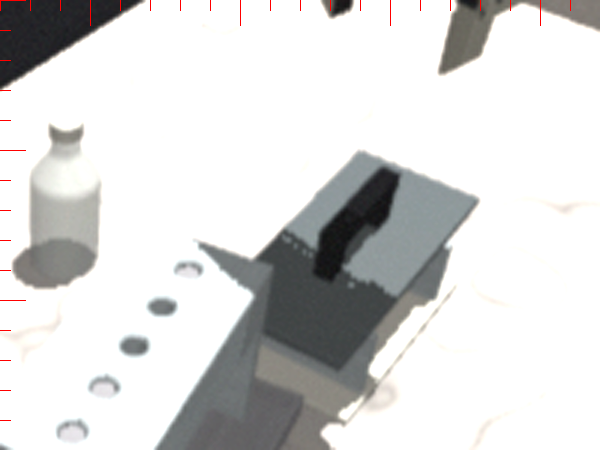

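The cover sits level on the stand, its handle at crop (357,222), and the fingers are clear. Now to the punch.

```bash
python3 -m jog '[91.8,0.7,-0.1,0,0, 91.8,0.7,-0.1,0,0, 91.8,0.7,-0.1,0,0, 91.8,0.7,-0.1,0,0, 91.8,0.7,-0.1,0,0, 91.8,0.7,-0.1,0,0, 91.8,0.7,-0.1,0,0, 91.8,0.7,-0.1,0,0, 91.8,0.7,-0.1,0,0, 91.8,0.7,-0.1,0,0, 91.8,0.7,-0.1,0,0, 91.8,0.7,-0.1,0,0, 91.8,0.7,-0.1,0,0, 91.8,0.7,-0.1,0,0, 91.8,0.7,-0.1,0,0, 91.8,0.7,-0.1,0,0, 91.8,0.7,-0.1,0,0, 91.8,0.7,-0.1,0,0, 91.8,0,0,0,0]'; python3 to.py .528 .257 .25 -.174
```

```text
clock: 12.65
position: [0.5168, 0.2421, 0.2847]
ee_rot: [-2.347, -2.039, 0.029]
force: [-1.1, 0.4, 0.2]
width: 1.001
t 12.7 pos [0.5168 0.2421 0.2847] yaw -0.140 toolz [-0.035  0.012] F [-1.1  0.4  0.2] w 1.001 q7 -0.85
shift [0.403 0.256 0.86 ] turn 0.32
```

```bash
python3 -m jog '[91.8,0.4,0.25,0.3,0.32, 91.8,0,0,0.3,0, 91.8,0,0,0.3,0, 91.8,0,0,0.2,0, 91.8,0,0,0,0]'; python3 to.py .528 .257 .22 -.174
python3 - <<'E'
from h import *
t=get_image("top")[:,:,::-1]; s=get_image("side")[:,:,::-1]
b=crop(s,190,220,110,130,4);a=crop(t,170,190,110,130,2)
a=np.vstack([a,np.zeros((260,220,3),np.uint8)]);cv2.imwrite("pics/p1.png",np.hstack([b,a]))
E
```

```text
clock: 13.07
position: [0.5261, 0.2596, 0.2364]
ee_rot: [-2.367, -2.013, 0.034]
force: [-0.1, -0.3, -0.2]
width: 1.001
t 13.1 pos [0.5261 0.2596 0.2364] yaw -0.161 toolz [-0.039  0.012] F [-0.1 -0.3 -0.2] w 1.001 q7 -0.91
shift [-0.058  0.074  0.406] turn 0.12
```

View pics/p1.png

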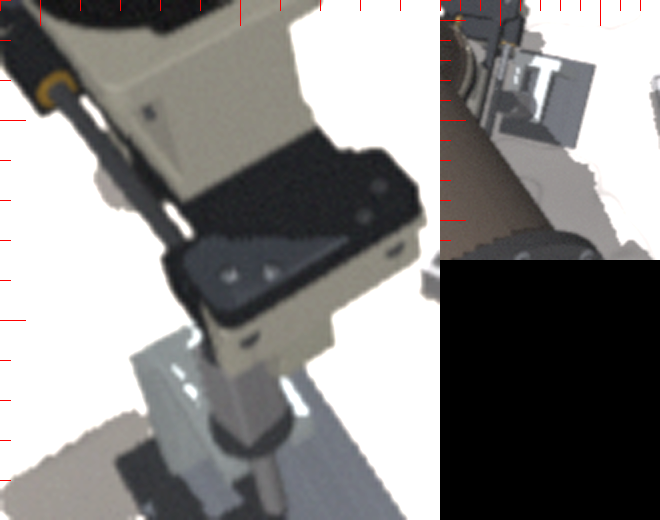

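Run:
```python
from h import *
im=cv2.imread("pics/side0.png"); x0,y0,w,h,s=225,285,55,60,7
base=cv2.convertScaleAbs(cv2.resize(im[y0:y0+h,x0:x0+w],None,fx=s,fy=s,interpolation=cv2.INTER_CUBIC),alpha=2.5,beta=10)
out=[base]
for yaw in(-.17,):
    c=base.copy()
    a=np.arange(4)*np.pi/2+np.pi/4+yaw
    for z in(.106,.162):
        p=[proj("side",[.528+.017*np.cos(t),.258+.017*np.sin(t),z]) for t in a]
        cv2.polylines(c,[np.int32((np.array(p)-[x0,y0]+.5)*s)],True,(0,255,0),1)
    p=[proj("side",[.528+.018*np.cos(t),.258+.018*np.sin(t),.1]) for t in np.linspace(0,6.28,40)]
    cv2.polylines(c,[np.int32((np.array(p)-[x0,y0]+.5)*s)],True,(0,0,255),1)
    out.append(c)
cv2.imwrite("pics/p2.png",np.hstack(out))
```

```text
(no output)
```

View pics/p2.png

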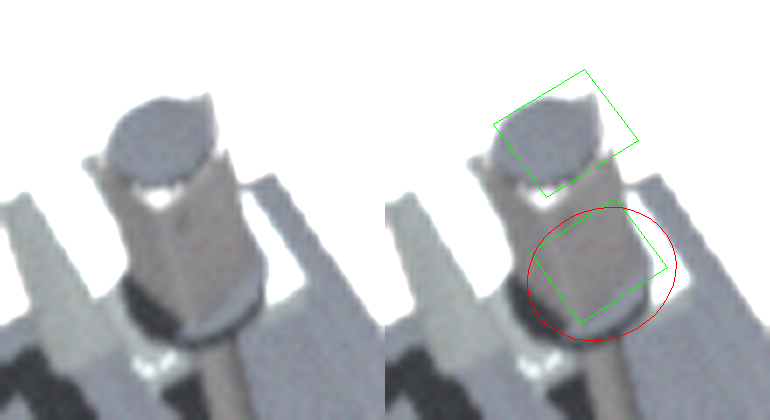

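Run:
```python
from h import *
A=lambda u,v:np.array([225+u/7-.5,285+v/7-.5])
C={'l':(85,163),'f':(162,208),'r':(228,153)}; D={'l':(124,272),'f':(187,332),'r':(264,262)}
# camera bearing ~152deg; front corner toward it. model corner angles: front=pi (i.e. yaw offset -> front corner dir), l/r = +-pi/2
for sg in(1,-1):
  ang={'f':np.pi,'l':np.pi-sg*np.pi/2,'r':np.pi+sg*np.pi/2}
  def f(q):
    r=[]
    for E,z in((C,q[3]),(D,.106)):
      for k in E:
        t=ang[k]+q[2]; r+=list(proj("side",[q[0]+.017*np.cos(t),q[1]+.017*np.sin(t),z])-A(*E[k]))
    return np.array(r)
  s=least_squares(f,[.528,.257,-.4,.155]); print(s.x, s.cost, s.fun.round(1), "yaw mod 90:",np.degrees(s.x[2]-np.pi/4)%90)
  s=least_squares(lambda q:f([*q,.162]),[.528,.257,-.4]); print(s.x, s.cost, s.fun.round(1), "yaw mod 90:",np.degrees(s.x[2]-np.pi/4)%90)
```

```text
[ 0.5304662   0.26293536 -0.73578515  0.15659459] 2.6771591894525546 [ 0.2 -0.6 -0.6  1.4  1.1 -0.9 -0.5  0.2  0.2 -0.1 -0.3 -0.1] yaw mod 90: 2.8426160176927056
[ 0.52883591  0.26375705 -0.73603324] 5.368484903001425 [-0.2 -1.5 -0.9  0.6  0.9 -1.9 -0.3  1.1  0.5  0.9 -0.   0.8] yaw mod 90: 2.828401805992172
[0.5222513  0.26992339 2.48011359 0.15567445] 202.31400083331957 [  0.    6.3  -0.5 -10.9   1.1   4.5  -0.7   6.6   0.2 -12.4  -0.2   5. ] yaw mod 90: 7.100041323834944
[0.52034878 0.27088943 2.47927735] 205.99746872657045 [ -0.4   5.3  -0.8 -12.    1.    3.5  -0.4   7.7   0.5 -11.4   0.1   6.1] yaw mod 90: 7.052128197211758
```

```bash
python3 -m jog '[91.8,0,0,0,-0.9, 91.8,0,0,0,-0.9, 91.8,0,0,0,0]'; python3 to.py .529 .259 .142 .02
```

```text
clock: 13.42
position: [0.5275, 0.2588, 0.2401]
ee_rot: [-2.161, -2.233, 0.023]
force: [1.0, 0.2, 0.3]
width: 1.001
t 13.4 pos [0.5275 0.2588 0.2401] yaw 0.033 toolz [-0.035  0.013] F [1.  0.2 0.3] w 1.001 q7 -0.74
shift [-0.033  0.12   2.449] turn 0.13
```

```bash
python3 -m jog '[91.8,-0.03,0.1,0.35,0, 91.8,0,0,0.35,0, 91.8,0,0,0.35,0, 91.8,0,0,0.35,0, 91.8,0,0,0.35,0, 91.8,0,0,0.3,0, 91.8,0,0,0.15,0, 91.8,0,0,0,0]'; python3 to.py .529 .259 .142 .02
```

```text
clock: 14.08
position: [0.5326, 0.2564, 0.1487]
ee_rot: [-2.193, -2.207, 0.013]
force: [-0.1, 0.7, -0.0]
width: 1.004
t 14.1 pos [0.5326 0.2564 0.1487] yaw 0.006 toolz [-0.028  0.015] F [-0.1  0.7 -0. ] w 1.004 q7 -0.81
shift [ 0.063 -0.086  0.171] turn -0.13
```

```bash
python3 -m jog '[91.8,0.06,-0.08,0.16,-0.1, 60,0,0,0,0, 60,0,0,0,0, 60,0,0,0,0]'; python3 to.py .529 .259 .142 .02
python3 -m jog '[0,0,0,0,0, 0,0,0,0,0, 0,0,0,0,0, 0,0,0,0,0, 0,0,0,0,0, 0,0,0,0,0, 0,0,0,0,0, 0,0,0,0,0, 0,0,0,0,0, 0,0,0,0,0, 0,0,0,0,0, 0,0,0,0,0, 0,0,0,0,0]' 15;python3 to.py .529 .259 .142 .02
```

```text
clock: 14.42
position: [0.5297, 0.2593, 0.1429]
ee_rot: [-2.184, -2.216, 0.011]
force: [-0.6, -0.8, 0.3]
width: 0.83
t 14.4 pos [0.5297 0.2593 0.1429] yaw 0.015 toolz [-0.026  0.016] F [-0.6 -0.8  0.3] w 0.830 q7 -0.81
shift [-0.007 -0.016  0.023] turn -0.05
clock: 15.5
position: [0.5309, 0.2599, 0.1451]
ee_rot: [-2.186, -2.217, 0.005]
force: [0.2, -0.7, -0.7]
width: 0.263
t 15.5 pos [0.5309 0.2599 0.1451] yaw 0.014 toolz [-0.023  0.017] F [ 0.2 -0.7 -0.7] w 0.263 q7 -0.81
shift [-0.023 -0.047  0.078] turn -0.06
```

```bash
python3 -m jog '[0,0,0,0,0, 0,0,0,0,0, 0,0,0,0,0, 0,0,0,-0.3,0, 0,0,0,-0.4,0, 0,0,0,-0.4,0, 0,0,0,-0.5,0, 0,0,0,-0.5,0, 0,0,0,-0.5,0, 0,0,0,-0.5,0, 0,0,0,-0.5,0, 0,0,0,-0.5,0, 0,0,0,-0.4,0, 0,0,0,0,0]' 60;python3 to.py .4936 .1095 .32 .02
python3 - <<'E'
import numpy as np
for i in range(5): print(i,(np.array([.5232,-.0269])+(i-2)*.042*np.array([-np.sin(.2176),np.cos(.2176)])).round(4))
E
```

```text
clock: 16.67
position: [0.5318, 0.2554, 0.3382]
ee_rot: [-2.181, -2.217, 0.015]
force: [0.5, 0.7, -1.4]
width: 0.258
t 16.7 pos [0.5318 0.2554 0.3382] yaw 0.017 toolz [-0.029  0.015] F [ 0.5  0.7 -1.4] w 0.258 q7 -0.70
shift [-3.637 -1.003  0.425] turn -0.03
0 [ 0.5413 -0.1089]
1 [ 0.5323 -0.0679]
2 [ 0.5232 -0.0269]
3 [0.5141 0.0141]
4 [0.5051 0.0551]
```

```bash
python3 to.py .5086 .0533 .30 .02; python3 -m jog '[0,-0.5,-0.06,0.05,0, 0,-0.5,-0.06,0.05,0, 0,-0.5,-0.06,0.05,0, 0,-0.5,-0.06,0.05,0, 0,-0.5,-0.06,0.05,0, 0,-0.5,-0.06,0.05,0, 0,-0.5,-0.06,0.05,0, 0,-0.5,-0.06,0.05,0, 0,-0.5,-0.06,0.05,0, 0,-0.5,0,0,0, 0,0,0,0,0]' ; python3 to.py .5086 .0533 .30 .02
```

```text
t 16.7 pos [0.5318 0.2554 0.3382] yaw 0.017 toolz [-0.029  0.015] F [ 0.5  0.7 -1.4] w 0.258 q7 -0.70
shift [-5.056 -0.638  0.893] turn -0.03
clock: 17.58
position: [0.5061, 0.0477, 0.3112]
ee_rot: [-2.169, -2.22, 0.024]
force: [0.9, -0.6, -2.3]
width: 0.256
t 17.6 pos [0.5061 0.0477 0.3112] yaw 0.024 toolz [-0.038  0.016] F [ 0.9 -0.6 -2.3] w 0.256 q7 -0.31
shift [0.135 0.075 0.28 ] turn 0.04
```

```bash
cat > tip.py <<'E'
import sys,numpy as np
from scipy.spatial.transform import Rotation as R
from cell import *
# tip.py x y z: remaining shift to bring punch tip (TCP+.1171 along tool z) there; pure z measured after xy
s=observe(); M=R.from_rotvec(s["ee_rot"]).as_matrix(); t=s["position"]+M[:,2]*.1171
print("t %.1f tip"%s["clock"],t.round(4),"toolz",M[:2,2].round(3),"F",s["force"].round(1),"shift",(M.T@(np.array(list(map(float,sys.argv[1:4])))-t)/.04).round(3))
E
python3 tip.py .5051 .0551 .175; python3 -m jog '[0,0.1,0.15,0.3,0, 0,0,0,0,0, 0,0,0,0,0]'; python3 tip.py .5051 .0551 .175
python3 - <<'E'
from h import *
t=get_image("top")[:,:,::-1]; s=get_image("side")[:,:,::-1];cv2.imwrite("pics/side3.png",s)
b=crop(s,280,150,130,130,4);a=crop(t,260,180,120,130,2)
a=np.vstack([a,np.zeros((260,240,3),np.uint8)]);cv2.imwrite("pics/b4.png",np.hstack([b,a]))
E
```

```text
t 17.6 tip [0.5017 0.0495 0.1942] toolz [-0.038  0.016] F [ 0.9 -0.6 -2.3] shift [0.13  0.106 0.479]
clock: 17.83
position: [0.511, 0.0517, 0.2966]
ee_rot: [-2.17, -2.217, 0.026]
force: [-0.6, 0.2, -1.9]
width: 0.257
t 17.8 tip [0.5063 0.0535 0.1796] toolz [-0.04   0.016] F [-0.6  0.2 -1.9] shift [ 0.039 -0.025  0.116]
```

View pics/b4.png

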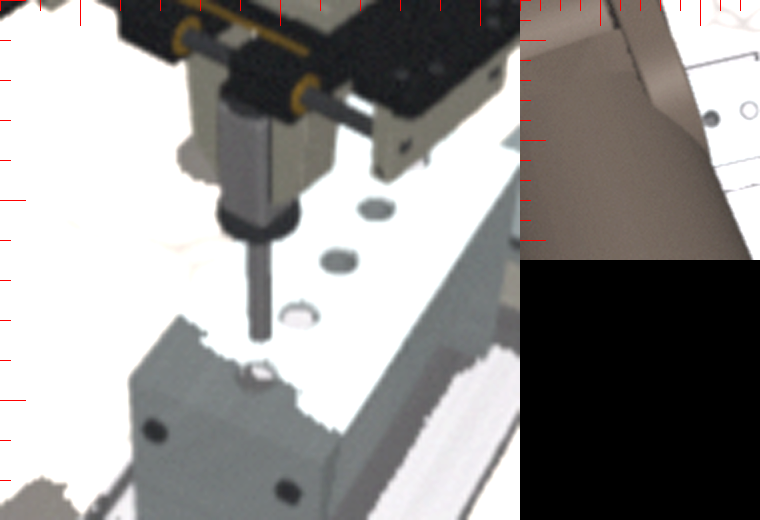

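The punch is held upright, with its tip at crop (260,337) just above the bore 4 mouth at (257,373). I'll compare the predicted tip pixel with this, then push.

```bash
python3 - <<'E'
from h import *
for p in([.5063,.0535,.1796],[.5051,.0551,.155],[.5141,.0141,.155]): print(((proj("side",p)-[280,150]+.5)*4).round(1))
E
python3 -m jog '[0,0.04,-0.02,0.3,0, 0,0,0,0.1,0, 0,0,0,0,0]'; python3 tip.py .5051 .0551 .16
```

```text
[261.7 329.7]
[260.4 369.1]
[303.  310.3]
clock: 18.18
position: [0.5096, 0.0562, 0.2808]
ee_rot: [-2.165, -2.221, 0.024]
force: [0.1, -0.1, -2.0]
width: 0.257
t 18.2 tip [0.5051 0.0581 0.1638] toolz [-0.039  0.017] F [ 0.1 -0.1 -2. ] shift [-0.077  0.003  0.094]
```

```bash
python3 -m jog '[0,-0.07,0,0.05,0, 0,0,0,0,0]'; python3 tip.py .5051 .0551 .15;python3 -m jog '[0,0,0,0.12,0, 0,0,0,0.12,0, 0,0,0,0,0]'; python3 tip.py .5051 .0551 .15
```

```text
clock: 18.35
position: [0.5097, 0.054, 0.279]
ee_rot: [-2.163, -2.223, 0.024]
force: [0.0, 0.0, -2.4]
width: 0.259
t 18.4 tip [0.5051 0.056  0.162 ] toolz [-0.039  0.017] F [ 0.   0.  -2.4] shift [-0.027  0.012  0.3  ]
clock: 18.6
position: [0.5099, 0.0542, 0.2696]
ee_rot: [-2.164, -2.224, 0.022]
force: [0.6, -0.1, -2.7]
width: 0.26
t 18.6 tip [0.5055 0.0562 0.1526] toolz [-0.037  0.017] F [ 0.6 -0.1 -2.7] shift [-0.027 -0.008  0.064]
```

```bash
python3 -m jog '[0,0,0,0.2,0, 0,0,0,0.2,0, 0,0,0,0.2,0, 0,0,0,0.2,0]'; python3 tip.py .5051 .0551 .1
```

```text
clock: 18.93
position: [0.5108, 0.0556, 0.2392]
ee_rot: [-2.168, -2.226, 0.014]
force: [-1.8, -1.1, 5.5]
width: 0.258
t 18.9 tip [0.5072 0.0576 0.1222] toolz [-0.031  0.018] F [-1.8 -1.1  5.5] shift [-0.072 -0.036  0.554]
```

```bash
python3 -m jog '[0,-0.05,-0.03,0.2,0, 0,0,0,0.2,0, 0,0,0,0.15,0, 0,0,0,0.05,0, 0,0,0,0,0]'; python3 tip.py .5051 .0551 .1
```

```text
clock: 19.35
position: [0.5085, 0.0541, 0.212]
ee_rot: [-2.167, -2.226, 0.014]
force: [1.8, 0.3, -2.0]
width: 0.258
t 19.4 tip [0.5049 0.0562 0.095 ] toolz [-0.031  0.018] F [ 1.8  0.3 -2. ] shift [-0.025  0.001 -0.127]
```

```bash
python3 -m jog '[0,0,0,-0.4,0, 0,0,0,-0.4,0, 0,0,0,-0.4,0, 0,0,0,-0.4,0, 0,0,0,-0.4,0, 0,0,0,0,0]'; python3 tip.py .5141 .0141 .17
```

```text
clock: 19.85
position: [0.5112, 0.0526, 0.2935]
ee_rot: [-2.165, -2.225, 0.015]
force: [0.7, 0.5, -1.9]
width: 0.262
t 19.9 tip [0.5073 0.0548 0.1764] toolz [-0.033  0.019] F [ 0.7  0.5 -1.9] shift [-1.026  0.147  0.136]
```

```bash
python3 -m jog '[0,-0.5,0.1,0,0, 0,-0.5,0.1,0,0, 0,0,0,0,0]'; python3 tip.py .5141 .0141 .165
```

```text
clock: 20.1
position: [0.5204, 0.0129, 0.2918]
ee_rot: [-2.162, -2.229, 0.013]
force: [1.2, -0.8, -2.9]
width: 0.258
t 20.1 tip [0.5167 0.0151 0.1747] toolz [-0.032  0.019] F [ 1.2 -0.8 -2.9] shift [-0.029 -0.059  0.245]
```

```bash
python3 -m jog '[0,-0.03,-0.06,0.2,0, 0,0,0,0.1,0, 0,0,0,0,0]'; python3 tip.py .5141 .0141 .15
```

```text
clock: 20.35
position: [0.5165, 0.0116, 0.2766]
ee_rot: [-2.162, -2.226, 0.015]
force: [-0.1, 0.5, -1.8]
width: 0.263
t 20.4 tip [0.5125 0.0138 0.1595] toolz [-0.034  0.019] F [-0.1  0.5 -1.8] shift [0.001 0.047 0.237]
```

```bash
python3 -m jog '[0,0,0.04,0.12,0, 0,0,0,0.12,0, 0,0,0,0,0]'; python3 tip.py .5141 .0141 .1;  python3 -m jog '[0,0,0,0.2,0, 0,0,0,0.2,0, 0,0,0,0.2,0]'; python3 tip.py .5141 .0141 .1
```

```text
clock: 20.6
position: [0.5171, 0.0136, 0.265]
ee_rot: [-2.159, -2.228, 0.016]
force: [0.4, 0.1, -0.6]
width: 0.258
t 20.6 tip [0.513  0.0159 0.148 ] toolz [-0.035  0.02 ] F [ 0.4  0.1 -0.6] shift [-0.071  0.068  1.197]
clock: 20.85
position: [0.5177, 0.015, 0.2432]
ee_rot: [-2.16, -2.232, 0.012]
force: [-2.1, -1.8, 6.1]
width: 0.258
t 20.9 tip [0.5141 0.0172 0.1262] toolz [-0.031  0.019] F [-2.1 -1.8  6.1] shift [-0.091  0.017  0.654]
```

```bash
python3 -m jog '[0,-0.08,0.01,0.2,0, 0,0,0,0.2,0, 0,0,0,0.2,0, 0,0,0,0.1,0, 0,0,0,0,0]'; python3 tip.py .5141 .0141 .1
```

```text
clock: 21.27
position: [0.5171, 0.0143, 0.2133]
ee_rot: [-2.157, -2.235, 0.011]
force: [-0.2, 0.4, -1.5]
width: 0.259
t 21.3 tip [0.5136 0.0166 0.0963] toolz [-0.03  0.02] F [-0.2  0.4 -1.5] shift [-0.061  0.007 -0.095]
```

Pin 3 is out. Next is bore 0, where I'll raise well clear first.

```bash
python3 -m jog '[0,0,0,-0.4,0, 0,0,0,-0.4,0, 0,0,0,-0.4,0, 0,0,0,-0.4,0, 0,0,0,-0.4,0, 0,0,0,0,0]'; python3 tip.py .5413 -.1089 .175;python3 -m jog '[0,-0.5,0.1,0,0, 0,-0.5,0.1,0,0, 0,-0.5,0.1,0,0, 0,-0.5,0.1,0,0, 0,-0.5,0.1,0,0, 0,-0.5,0.1,0,0, 0,0,0,0,0]'; python3 tip.py .5413 -.1089 .165
```

```text
clock: 21.77
position: [0.5198, 0.0144, 0.2943]
ee_rot: [-2.152, -2.235, 0.01]
force: [1.3, 0.2, -1.3]
width: 0.257
t 21.8 tip [0.516  0.017  0.1773] toolz [-0.032  0.022] F [ 1.3  0.2 -1.3] shift [-3.17   0.513 -0.032]
clock: 22.35
position: [0.5488, -0.1067, 0.2856]
ee_rot: [-2.144, -2.241, 0.011]
force: [-0.5, -1.9, -2.5]
width: 0.257
t 22.4 tip [ 0.5448 -0.104   0.1686] toolz [-0.034  0.023] F [-0.5 -1.9 -2.5] shift [-0.12  -0.091  0.091]
```

```bash
python3 -m jog '[0,-0.12,-0.09,0.1,0, 0,0,0,0,0, 0,0,0,0,0]'; python3 tip.py .5413 -.1089 .15
```

```text
clock: 22.6
position: [0.5441, -0.1121, 0.2784]
ee_rot: [-2.143, -2.237, 0.013]
force: [0.3, 0.4, -2.0]
width: 0.259
t 22.6 tip [ 0.5398 -0.1093  0.1614] toolz [-0.037  0.024] F [ 0.3  0.4 -2. ] shift [0.    0.049 0.285]
```

```bash
python3 -m jog '[0,0,0.04,0.12,0, 0,0,0,0.12,0, 0,0,0,0,0]'; python3 tip.py .5413 -.1089 .1;  python3 -m jog '[0,0,0,0.2,0, 0,0,0,0.2,0, 0,0,0,0.2,0]'; python3 tip.py .5413 -.1089 .1
```

```text
clock: 22.85
position: [0.5449, -0.1097, 0.2674]
ee_rot: [-2.14, -2.239, 0.013]
force: [-0.8, -1.6, -2.6]
width: 0.258
t 22.9 tip [ 0.5405 -0.1069  0.1504] toolz [-0.037  0.024] F [-0.8 -1.6 -2.6] shift [-0.084  0.064  1.258]
clock: 23.1
position: [0.5459, -0.1076, 0.2457]
ee_rot: [-2.141, -2.246, 0.008]
force: [-2.3, -2.5, 7.3]
width: 0.261
t 23.1 tip [ 0.5422 -0.1049  0.1287] toolz [-0.032  0.023] F [-2.3 -2.5  7.3] shift [-0.116 -0.005  0.716]
```

```bash
python3 -m jog '[0,-0.1,0,0.2,0, 0,0,0,0.2,0, 0,0,0,0.2,0, 0,0,0,0.15,0, 0,0,0,0,0]'; python3 tip.py .5413 -.1089 .1
python3 -m jog '[0,0,0,-0.4,0, 0,0,0,-0.4,0, 0,0,0,-0.4,0, 0,0,0,-0.4,0, 0,0,0,-0.5,0, 0,0,0,-0.5,0, 0,0,0,-0.5,0, 0,0,0,-0.5,0, 0,0,0,0,0]'; python3 to.py .531 .259 .34 .015
```

```text
clock: 23.52
position: [0.5452, -0.1085, 0.2142]
ee_rot: [-2.138, -2.25, 0.006]
force: [0.5, 0.0, -1.4]
width: 0.259
t 23.5 tip [ 0.5417 -0.1058  0.0972] toolz [-0.03   0.023] F [ 0.5  0.  -1.4] shift [-0.075 -0.016 -0.072]
clock: 24.27
position: [0.5488, -0.1096, 0.3613]
ee_rot: [-2.129, -2.25, 0.007]
force: [0.6, 0.6, -1.0]
width: 0.257
t 24.3 pos [ 0.5488 -0.1096  0.3613] yaw 0.056 toolz [-0.035  0.027] F [ 0.6  0.6 -1. ] w 0.257 q7 0.03
shift [9.207 0.084 0.794] turn 0.39
```

```bash
python3 -m jog '[0,0.55,0,0,0.2, 0,0.55,0,0,0.2, 0,0.55,0,0,0, 0,0.55,0,0,0, 0,0.55,0,0,0, 0,0.55,0,0,0, 0,0.55,0,0,0, 0,0.55,0,0,0, 0,0.55,0,0,0, 0,0.55,0,0,0, 0,0.55,0,0,0, 0,0.55,0,0,0, 0,0.55,0,0,0, 0,0.55,0,0,0, 0,0.55,0,0,0, 0,0.55,0,0,0, 0,0,0,0,0]'; python3 to.py .531 .259 .34 .015
python3 - <<'E'
from h import *
t=get_image("top")[:,:,::-1]; s=get_image("side")[:,:,::-1]
cv2.imwrite("pics/v.png",np.vstack([crop(s,200,150,260,190,3)[:570][:,:780]]))
cv2.imwrite("pics/top4.png",t);cv2.imwrite("pics/side4.png",s)
E
```

```text
clock: 25.68
position: [0.5396, 0.2572, 0.3561]
ee_rot: [-2.177, -2.195, 0.026]
force: [-1.1, -0.0, -2.0]
width: 0.263
t 25.7 pos [0.5396 0.2572 0.3561] yaw 0.009 toolz [-0.047  0.023] F [-1.1 -0.  -2. ] w 0.263 q7 -0.70
shift [ 0.037 -0.196  0.414] turn -0.06
```

View pics/v.png

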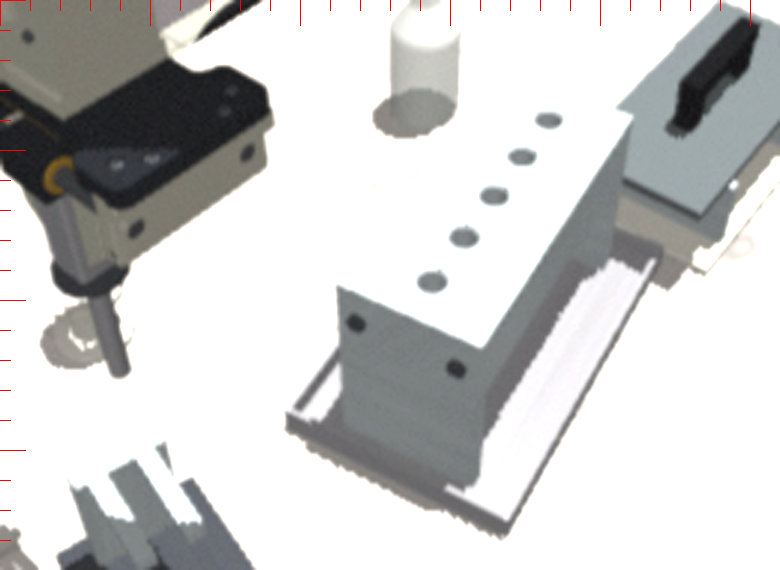

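All five bores now show empty: mouths at (432,282), (464,238), (494,196), (522,157) and (549,120). The cover is still on the stand and the rack fork is at (140,490). Returning the punch to the rack.

```bash
python3 tip.py .529 .259 .13; python3 -m jog '[0,0.04,-0.1,0.4,0, 0,0,0,0.4,0, 0,0,0,0.4,0, 0,0,0,0.4,0, 0,0,0,0.4,0, 0,0,0,0.3,0, 0,0,0,0.2,0, 0,0,0,0,0]'; python3 tip.py .529 .259 .12
```

```text
t 25.8 tip [0.5353 0.2554 0.239 ] toolz [-0.047  0.02 ] F [ 0.4  0.5 -2.4] shift [ 0.035 -0.031  2.731]
clock: 26.45
position: [0.5344, 0.2456, 0.2494]
ee_rot: [-2.199, -2.184, 0.034]
force: [-0.1, -0.9, -2.0]
width: 0.26
t 26.4 tip [0.5291 0.2473 0.1324] toolz [-0.045  0.015] F [-0.1 -0.9 -2. ] shift [0.287 0.009 0.315]
```

```bash
python3 -m jog '[0,0.28,0,0.2,0, 0,0,0,0,0, 0,0,0,0,0]'; python3 tip.py .529 .259 .11
python3 - <<'E'
from h import *
s=observe(); M=R.from_rotvec(s["ee_rot"]).as_matrix(); t=s["position"]+M[:,2]*.1171
im=get_image("side")[:,:,::-1]; x0,y0,w,h,k=205,270,80,75,7
c=cv2.convertScaleAbs(cv2.resize(im[y0:y0+h,x0:x0+w],None,fx=k,fy=k,interpolation=cv2.INTER_CUBIC),alpha=1.5,beta=10)
pt=lambda p:tuple(np.int32((proj("side",p)-[x0,y0]+.5)*k).tolist())
cv2.drawMarker(c,pt(t),(0,0,255),0,12)
q=[.5268,.2578,-.174]
W=lambda a,b:[q[0]+a*np.cos(q[2])-b*np.sin(q[2]),q[1]+a*np.sin(q[2])+b*np.cos(q[2]),.1]
for sg in(1,-1): cv2.polylines(c,[np.int32([pt(W(a,sg*b)) for a,b in((-.014,.0095),(.049,.0095),(.049,.03),(.061,.03))]+[])],False,(0,200,0),1); cv2.line(c,pt(W(-.014,sg*.0215)),pt(W(-.014,sg*.0095)),(0,200,0),1)
cv2.drawMarker(c,pt(W(0,0)),(255,0,0),0,12)
cv2.imwrite("pics/r1.png",c); print(pt(t),pt(W(0,0)))
E
```

```text
clock: 26.7
position: [0.5352, 0.2561, 0.2416]
ee_rot: [-2.203, -2.182, 0.033]
force: [1.4, -0.1, -2.0]
width: 0.258
t 26.7 tip [0.5301 0.2577 0.1246] toolz [-0.044  0.014] F [ 1.4 -0.1 -2. ] shift [ 0.027 -0.01   0.367]
(338, 317) (360, 380)
```

View pics/r1.png

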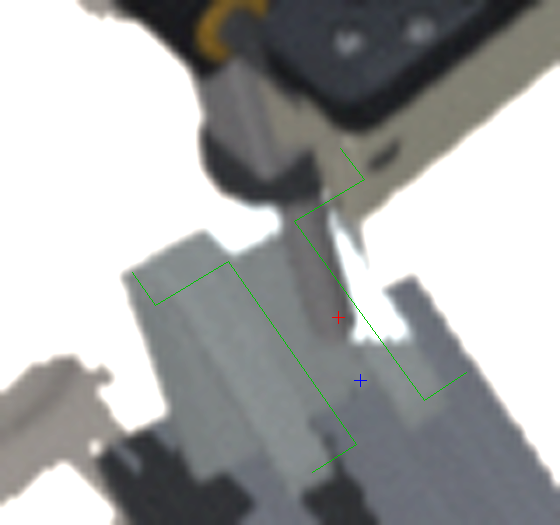

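The overlay of my rack model sits about 3 mm short in y against the picture: the right prong end reads (425,412) and the left (312,472). The tip is at (333,333), so I'll shift the target to y ≈ 0.261, which also matches where the punch was gripped.

```bash
python3 -m jog '[0,0.1,-0.01,0.15,0, 0,0,0,0,0, 0,0,0,0,0]'; python3 tip.py .529 .261 .10
```

```text
clock: 27.0
position: [0.5348, 0.2617, 0.2366]
ee_rot: [-2.202, -2.183, 0.029]
force: [-0.1, -0.3, -2.4]
width: 0.259
t 27.0 tip [0.5299 0.2636 0.1196] toolz [-0.042  0.016] F [-0.1 -0.3 -2.4] shift [-0.072 -0.001  0.491]
```

```bash
python3 -m jog '[0,-0.06,0,0.15,0, 0,0,0,0.15,0, 0,0,0,0.15,0, 0,0,0,0,0]'; python3 tip.py .529 .261 .06
```

```text
clock: 27.33
position: [0.5341, 0.2594, 0.2173]
ee_rot: [-2.202, -2.183, 0.028]
force: [-0.2, 0.5, -2.1]
width: 0.259
t 27.3 tip [0.5293 0.2613 0.1003] toolz [-0.041  0.016] F [-0.2  0.5 -2.1] shift [-0.023  0.034  1.007]
```

```bash
python3 -m jog '[0,0,0,0.2,0, 0,0,0,0.2,0, 0,0,0,0.2,0, 0,0,0,0,0]'; python3 tip.py .529 .261 .06;python3 to.py .5308 .2603 .145 0.015
```

```text
clock: 27.67
position: [0.5329, 0.2593, 0.1902]
ee_rot: [-2.203, -2.183, 0.029]
force: [-0.1, 0.5, -1.8]
width: 0.261
t 27.7 tip [0.528  0.2611 0.0732] toolz [-0.042  0.015] F [-0.1  0.5 -1.8] shift [-0.008  0.04   0.329]
t 27.7 pos [0.5329 0.2593 0.1902] yaw -0.009 toolz [-0.042  0.015] F [-0.1  0.5 -1.8] w 0.261 q7 -0.79
shift [ 0.007 -0.004  1.131] turn -0.23
```

```bash
python3 -m jog '[0,0,0,0.25,0, 0,0,0,0.25,0, 0,0,0,0.2,0, 0,0,0,0.15,0, 0,0,0,0.1,0, 0,0,0,0,0]'; python3 to.py .5308 .2603 .145 0.015
```

```text
clock: 28.17
position: [0.5306, 0.2598, 0.147]
ee_rot: [-2.202, -2.182, 0.032]
force: [0.2, -1.1, -1.8]
width: 0.257
t 28.2 pos [0.5306 0.2598 0.147 ] yaw -0.009 toolz [-0.044  0.015] F [ 0.2 -1.1 -1.8] w 0.257 q7 -0.82
shift [0.011 0.007 0.049] turn -0.23
```

```bash
python3 -m jog '[0,0,0,0.06,0, 0,0,0,0,0, 0,0,0,0,0]'; python3 to.py .5308 .2603 .145 0.015; python3 -m jog '[26,0,0,0,0, 27,0,0,0,0, 28,0,0,0,0, 30,0,0,0,0, 34,0,0,0,0, 40,0,0,0,0, 60,0,0,0,0, 80,0,0,0,0, 91,0,0,0,0, 91,0,0,0,0, 91,0,0,0,0, 91,0,0,0,0, 91,0,0,0,0, 91,0,0,0,0, 91,0,0,0,0, 91,0,0,0,0]'; python3 to.py .5308 .2603 .145 0.015
```

```text
clock: 28.42
position: [0.5312, 0.2606, 0.1458]
ee_rot: [-2.202, -2.183, 0.029]
force: [-0.1, 0.7, -1.6]
width: 0.259
t 28.4 pos [0.5312 0.2606 0.1458] yaw -0.009 toolz [-0.042  0.016] F [-0.1  0.7 -1.6] w 0.259 q7 -0.82
shift [-0.007 -0.009  0.02 ] turn -0.22
clock: 29.75
position: [0.5323, 0.2614, 0.1473]
ee_rot: [-2.203, -2.183, 0.023]
force: [0.5, -0.7, -0.3]
width: 0.992
t 29.8 pos [0.5323 0.2614 0.1473] yaw -0.009 toolz [-0.039  0.018] F [ 0.5 -0.7 -0.3] w 0.992 q7 -0.82
shift [-0.028 -0.036  0.057] turn -0.23
```

```bash
python3 -m jog '[91.8,0,0,-0.3,0, 91.8,0,0,-0.4,0, 91.8,0,0,-0.5,0, 91.8,0,0,-0.6,0, 91.8,0,0,-0.6,0, 91.8,0,0,-0.6,0, 91.8,0,0,-0.6,0, 91.8,0,0,0,0]'; python3 to.py .51 -.28 .3 0.07
python3 -m jog '[91.8,-0.7,0,0,-0.4, 91.8,-0.7,0,0,0, 91.8,-0.7,0,0,0, 91.8,-0.7,0,0,0, 91.8,-0.7,0,0,0, 91.8,0,0,0,0]'
python3 - <<'E'
from h import *
t=get_image("top")[:,:,::-1]; s=get_image("side")[:,:,::-1]
cv2.imwrite("pics/top5.png",t);cv2.imwrite("pics/side5.png",s)
a=crop(t,380,200,120,100,4); b=np.hstack([crop(s,200,270,100,80,3),crop(s,370,130,110,80,3)])
b=cv2.copyMakeBorder(b,0,0,0,max(0,a.shape[1]-b.shape[1]),0);a=cv2.copyMakeBorder(a,0,0,0,max(0,b.shape[1]-a.shape[1]),0,value=0)
print(a.shape,b.shape);cv2.imwrite("pics/v5.png",np.vstack([a[:360],b[:240]]))
E
```

```text
clock: 30.42
position: [0.5367, 0.2587, 0.3024]
ee_rot: [-2.2, -2.184, 0.026]
force: [-0.1, 0.7, -0.0]
width: 1.001
t 30.4 pos [0.5367 0.2587 0.3024] yaw -0.007 toolz [-0.041  0.018] F [-0.1  0.7 -0. ] w 1.001 q7 -0.74
shift [-13.471  -0.575  -0.154] turn -0.73
clock: 30.92
position: [0.5403, 0.1174, 0.3062]
ee_rot: [-2.144, -2.242, 0.011]
force: [0.7, -1.2, 0.4]
width: 0.999
(400, 630, 3) (240, 630, 3)
```

View pics/v5.png

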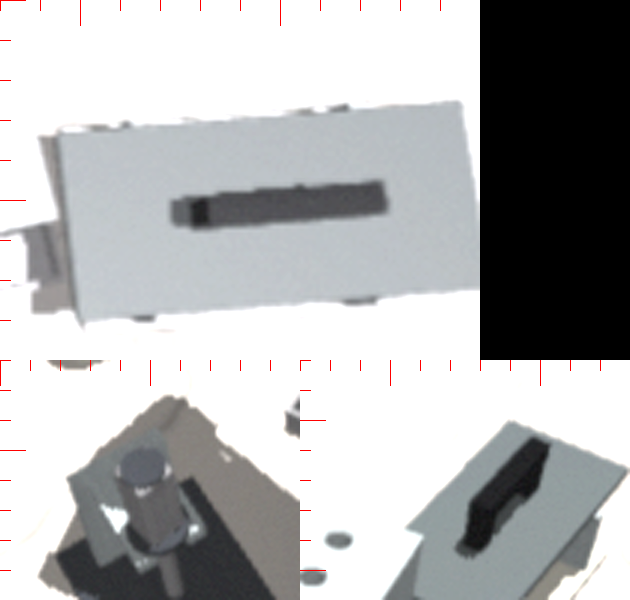

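The punch hangs upright by its flange in the fork at crop (160,500). The cover lies on the rails with corners (62,130), (460,101), (480,288) and (82,322) and its handle bar from (190,214) to (387,197).

```bash
python3 - <<'E'
from h import *
A=lambda u,v:np.array([380+u/4,200+v/4])-.4
x,y,z=.055,.12,.078
o=[("top",A(62,130),(x,y,z)),("top",A(460,101),(x,-y,z)),("top",A(480,288),(-x,-y,z)),("top",A(82,322),(-x,y,z))]
print("cover",*fit(o,[.51,-.28,.06]))
print("bar",ray("top",A(190,214),.124),ray("top",A(387,197),.124))
E
python3 to.py .511 -.283 .25 .07
```

```text
cover [ 0.50986322 -0.2857759   0.07332203] [-1.9  0.2  0.6 -0.3  2.9  0.3 -1.7 -0.4]
bar [ 0.50410541 -0.22737731  0.124     ] [ 0.51326517 -0.33628589  0.124     ]
t 31.0 pos [0.5396 0.1227 0.3066] yaw 0.049 toolz [-0.034  0.026] F [-0.7  0.9  0.3] w 0.999 q7 -0.44
shift [-10.131  -1.17    1.177] turn -0.20
```

```bash
python3 -m jog '[91.8,-0.6,-0.07,0,-0.2, 91.8,-0.6,-0.07,0,0, 91.8,-0.6,-0.07,0,0, 91.8,-0.6,-0.07,0,0, 91.8,-0.6,-0.07,0,0, 91.8,-0.6,-0.07,0,0, 91.8,-0.6,-0.07,0,0, 91.8,-0.6,-0.07,0,0, 91.8,-0.6,-0.07,0,0, 91.8,-0.6,-0.07,0,0, 91.8,-0.6,-0.07,0,0, 91.8,-0.6,-0.07,0,0, 91.8,-0.6,-0.07,0,0, 91.8,-0.6,-0.07,0,0, 91.8,-0.6,-0.07,0,0, 91.8,-0.6,-0.07,0,0, 91.8,0,0,0,0]'; python3 to.py .510 -.284 .2 .075
```

```text
clock: 32.43
position: [0.5339, -0.2491, 0.3004]
ee_rot: [-2.059, -2.313, -0.019]
force: [-0.9, -0.9, 0.2]
width: 1.003
t 32.4 pos [ 0.5339 -0.2491  0.3004] yaw 0.117 toolz [-0.025  0.039] F [-0.9 -0.9  0.2] w 1.003 q7 0.32
shift [-0.903 -0.642  2.489] turn 0.40
```

```bash
python3 -m jog '[91.8,-0.45,-0.32,0.3,0.4, 91.8,-0.45,-0.32,0.4,0, 91.8,0,0,0.4,0, 91.8,0,0,0.4,0, 91.8,0,0,0.4,0, 91.8,0,0,0.3,0, 91.8,0,0,0,0, 91.8,0,0,0,0]'; python3 to.py .510 -.284 .121 .075
```

```text
clock: 33.1
position: [0.5171, -0.2739, 0.2111]
ee_rot: [-2.095, -2.282, -0.032]
force: [0.9, -0.1, 1.5]
width: 1.002
t 33.1 pos [ 0.5171 -0.2739  0.2111] yaw 0.086 toolz [-0.018  0.045] F [ 0.9 -0.1  1.5] w 1.002 q7 0.32
shift [-0.34  -0.166  2.242] turn 0.10
```

```bash
python3 -m jog '[91.8,-0.2,-0.16,0.3,0.1, 91.8,-0.05,0,0.4,0, 91.8,0,0,0.4,0, 91.8,0,0,0.4,0, 91.8,0,0,0.3,0, 91.8,0,0,0.2,0, 91.8,0,0,0,0, 91.8,0,0,0,0]'; python3 to.py .510 -.284 .121 .075
```

```text
clock: 33.77
position: [0.5189, -0.2759, 0.1363]
ee_rot: [-2.105, -2.287, -0.042]
force: [-0.5, -0.0, -0.1]
width: 0.996
t 33.8 pos [ 0.5189 -0.2759  0.1363] yaw 0.083 toolz [-0.006  0.042] F [-0.5 -0.  -0.1] w 0.996 q7 0.28
shift [-0.199 -0.238  0.374] turn 0.08
```

```bash
python3 -m jog '[91.8,-0.2,-0.23,0.2,0.1, 91.8,0,0,0.15,0, 91.8,0,0,0,0]'; python3 to.py .510 -.284 .121 .075
```

```text
clock: 34.02
position: [0.511, -0.285, 0.123]
ee_rot: [-2.119, -2.278, -0.044]
force: [0.1, 0.8, -0.2]
width: 1.0
t 34.0 pos [ 0.511 -0.285  0.123] yaw 0.072 toolz [-0.003  0.041] F [ 0.1  0.8 -0.2] w 1.000 q7 0.29
shift [ 0.025 -0.024  0.05 ] turn -0.03
```

```bash
python3 -m jog '[0,0.02,-0.02,0.05,0, 0,0,0,0,0, 0,0,0,0,0, 0,0,0,0,0, 0,0,0,0,0, 0,0,0,0,0, 0,0,0,0,0, 0,0,0,0,0, 0,0,0,0,0, 0,0,0,0,0, 0,0,0,0,0, 0,0,0,0,0, 0,0,0,0,0, 0,0,0,0,0, 0,0,0,0,0, 0,0,0,0,0, 0,0,0,0,0, 0,0,0,0,0]' 40; python3 to.py .510 -.284 .121 .075
```

```text
clock: 35.52
position: [0.5105, -0.2848, 0.1219]
ee_rot: [-2.121, -2.279, -0.044]
force: [0.1, 0.2, 0.4]
width: 0.194
t 35.5 pos [ 0.5105 -0.2848  0.1219] yaw 0.072 toolz [-0.001  0.04 ] F [0.1 0.2 0.4] w 0.194 q7 0.28
shift [ 0.02  -0.011  0.023] turn -0.03
```

```bash
python3 -m jog '[0,0,0,-0.3,0, 0,0,0,-0.4,0, 0,0,0,-0.5,0, 0,0,0,-0.5,0, 0,0,0,-0.5,0, 0,0,0,-0.6,0, 0,0,0,-0.6,0, 0,0,0,-0.6,0, 0,0,0,-0.4,0, 0,0,0,0,-0.7, 0,0,0,0,-0.7, 0,0,0,0,0]'; python3 to.py .5232 -.0269 .27 .2176
```

```text
clock: 36.52
position: [0.5058, -0.2898, 0.3101]
ee_rot: [-1.935, -2.428, -0.045]
force: [0.3, 0.5, -4.4]
width: 0.192
t 36.5 pos [ 0.5058 -0.2898  0.3101] yaw 0.225 toolz [-0.011  0.045] F [ 0.3  0.5 -4.4] w 0.192 q7 0.51
shift [6.257 1.89  1.296] turn 0.07
```

```bash
python3 -m jog '[0,0.5,0.15,0,0, 0,0.5,0.15,0,0, 0,0.5,0.15,0,0, 0,0.5,0.15,0,0, 0,0.5,0.15,0,0, 0,0.5,0.15,0,0, 0,0.5,0.15,0,0, 0,0.5,0.15,0,0, 0,0.5,0.15,0,0, 0,0.5,0.15,0,0, 0,0.5,0.15,0,0, 0,0.5,0.15,0,0, 0,0,0,0,0]'; python3 to.py .5232 -.0269 .24 .2176
```

```text
clock: 37.6
position: [0.5193, -0.03, 0.321]
ee_rot: [-1.973, -2.381, -0.035]
force: [0.7, 1.1, -3.7]
width: 0.187
t 37.6 pos [ 0.5193 -0.03    0.321 ] yaw 0.187 toolz [-0.024  0.049] F [ 0.7  1.1 -3.7] w 0.187 q7 0.02
shift [-0.048  0.138  2.024] turn -0.29
```

```bash
python3 -m jog '[0,-0.05,0.14,0.35,-0.3, 0,0,0,0.35,0, 0,0,0,0.35,0, 0,0,0,0.35,0, 0,0,0,0.35,0, 0,0,0,0.3,0, 0,0,0,0.1,0, 0,0,0,0,0]'; python3 to.py .5232 -.0269 .208 .2176
```

```text
clock: 38.27
position: [0.5201, -0.0242, 0.2326]
ee_rot: [-1.947, -2.399, -0.031]
force: [-0.6, -0.2, -4.5]
width: 0.192
t 38.3 pos [ 0.5201 -0.0242  0.2326] yaw 0.208 toolz [-0.028  0.048] F [-0.6 -0.2 -4.5] w 0.192 q7 -0.01
shift [-0.114  0.072  0.608] turn -0.09
```

Correcting, then checking visually before contact.

```bash
python3 -m jog '[0,-0.1,0.07,0.2,-0.1, 0,0,0,0.1,0, 0,0,0,0,0, 0,0,0,0,0]'; python3 to.py .5232 -.0269 .208 .2176
python3 - <<'E'
from h import *
t=get_image("top")[:,:,::-1]; s=get_image("side")[:,:,::-1]
a=crop(s,290,140,160,150,4); b=crop(t,260,190,60,110,3)
b=cv2.copyMakeBorder(b,0,a.shape[0]-b.shape[0],0,0,0);m=np.hstack([a,b])[:600,:800];print(m.shape);cv2.imwrite("pics/v6.png",m)
E
```

```text
clock: 38.6
position: [0.5243, -0.0278, 0.2208]
ee_rot: [-1.937, -2.408, -0.032]
force: [-0.2, -0.2, -3.4]
width: 0.195
t 38.6 pos [ 0.5243 -0.0278  0.2208] yaw 0.216 toolz [-0.027  0.048] F [-0.2 -0.2 -3.4] w 0.195 q7 -0.01
shift [ 0.011 -0.017  0.32 ] turn -0.01
(600, 800, 3)
```

View pics/v6.png

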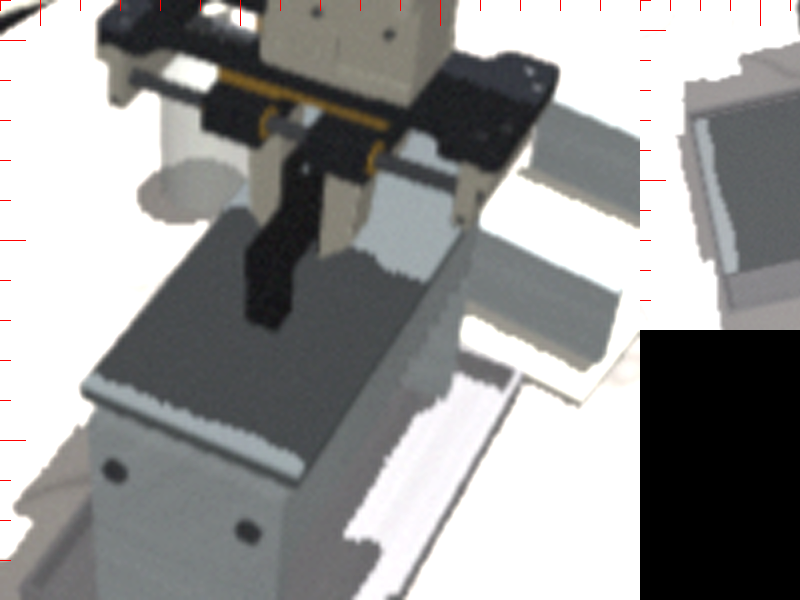

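The cover is square above the block, its near edge overhanging evenly at (85,390) to (300,480). Lowering to contact.

```bash
python3 -m jog '[0,0,0,0.1,0, 0,0,0,0.1,0, 0,0,0,0.08,0, 0,0,0,0,0]'; python3 to.py .5232 -.0269 .208 .2176; python3 -m jog '[0,0,0,0.05,0, 0,0,0,0.04,0, 0,0,0,0,0]'; python3 to.py .5232 -.0269 .208 .2176
```

```text
clock: 39.03
position: [0.5248, -0.0268, 0.2099]
ee_rot: [-1.938, -2.41, -0.035]
force: [-0.5, 0.2, -0.7]
width: 0.194
t 39.0 pos [ 0.5248 -0.0268  0.2099] yaw 0.217 toolz [-0.024  0.048] F [-0.5  0.2 -0.7] w 0.194 q7 -0.02
shift [ 0.004 -0.039  0.049] turn -0.01
clock: 39.28
position: [0.5251, -0.0266, 0.2094]
ee_rot: [-1.94, -2.413, -0.035]
force: [-0.7, 0.1, -3.7]
width: 0.19
t 39.3 pos [ 0.5251 -0.0266  0.2094] yaw 0.217 toolz [-0.022  0.046] F [-0.7  0.1 -3.7] w 0.190 q7 -0.02
shift [ 0.    -0.047  0.035] turn -0.01
```

```bash
python3 -m jog '[0,0,-0.03,0.06,0, 0,0,0,0,0]';python3 -m jog '[20,0,0,0,0, 22,0,0,0,0, 25,0,0,0,0, 30,0,0,0,0, 50,0,0,0,0, 80,0,0,0,0, 91,0,0,0,0, 91,0,0,0,0, 91,0,0,0,0, 91,0,0,0,0, 91,0,0,0,0, 91,0,0,0,0, 91,0,0,0,0, 91,0,0,0,0, 91,0,0,0,0]'
python3 -m jog '[91.8,0,0,-0.3,0, 91.8,0,0,-0.4,0, 91.8,0,0,-0.5,0, 91.8,0,0,-0.6,0, 91.8,0,0,-0.6,0, 91.8,-0.6,0,-0.2,0, 91.8,-0.6,0,-0.2,0, 91.8,-0.6,0,0,0, 91.8,-0.6,0,0,0, 91.8,-0.6,0,0,0, 91.8,-0.6,0,0,0, 91.8,-0.6,0,0,0, 91.8,-0.6,0,0,0, 91.8,-0.6,0,0,0, 91.8,-0.6,0,0,0, 91.8,-0.6,0,0,0, 91.8,-0.6,0,0,0, 91.8,0,0,0,0]'
python3 - <<'E'
from h import *
t=get_image("top")[:,:,::-1]; s=get_image("side")[:,:,::-1]
cv2.imwrite("pics/top7.png",t);cv2.imwrite("pics/side7.png",s)
a=crop(t,190,190,220,110,3); b=crop(s,210,160,220,180,3)
cv2.imwrite("pics/v7.png",np.vstack([a[:300],b])[:, :660][:600*1+0])
E
```

```text
clock: 39.45
position: [0.5253, -0.0264, 0.2091]
ee_rot: [-1.942, -2.415, -0.038]
force: [0.4, 0.6, -5.2]
width: 0.188
clock: 40.7
position: [0.5259, -0.0262, 0.2089]
ee_rot: [-1.942, -2.415, -0.04]
force: [-0.1, 1.6, -0.2]
width: 0.989
clock: 42.2
position: [0.5923, -0.3233, 0.3117]
ee_rot: [-1.934, -2.423, -0.038]
force: [-1.7, -0.7, -0.3]
width: 0.998
```

View pics/v7.png

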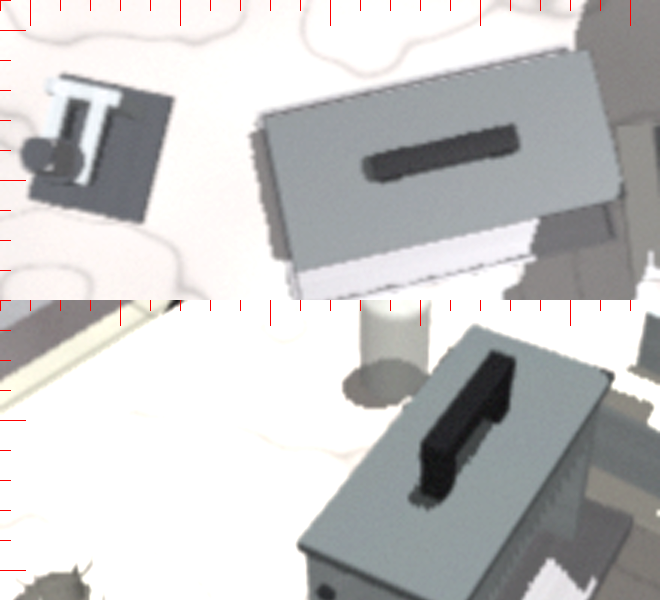

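The cover lies flat on the block, with corners (263,115), (588,50), (620,192) and (293,270), and the punch is in the fork at (60,155). A numerical check follows, then hand-in.

Run:
```python
from h import *
A=lambda u,v:np.array([190+u/3,190+v/3])
x,y,z=.055,.12,.165
q,r=fit([("top",A(263,115),(x,y,z)),("top",A(588,50),(x,-y,z)),("top",A(620,192),(-x,-y,z)),("top",A(293,270),(-x,y,z))],[.52,-.03,.2]);print(q,r)
b=np.array([.5232,-.0269]);d=q[:2]-b;c,s=np.cos(.2176),np.sin(.2176);print("in block",d@[c,s],d@[-s,c],q[2]-.2176)
print("bar mid",(ray("top",A(366,168),.211)+ray("top",A(519,136),.211))/2)
print("flange",ray("top",A(66,159),.106))
print(observe()["force"].round(1))
```

```text
[ 0.52554158 -0.0274625   0.21107993] [-0.7  0.4 -0.2 -1.4  1.6  1.3 -0.7 -0.4]
in block 0.002164929791057323 -0.0010547542796569916 -0.006520073791096315
bar mid [ 0.5237282  -0.02706517  0.211     ]
flange [0.52915763 0.25691242 0.106     ]
[0.6 0.5 0.1]
```

```bash
python3 -m jog '[91.8,0,0,0,0, 91.8,0,0,0,0, 91.8,0,0,0,0, 91.8,0,0,0,0, 91.8,0,0,0,0, 91.8,0,0,0,0, 91.8,0,0,0,0, 91.8,0,0,0,0, 91.8,0,0,0,0, 91.8,0,0,0,0, 91.8,0,0,0,0, 91.8,0,0,0,0, 91.8,0,0,0,0, 91.8,0,0,0,0, 91.8,0,0,0,0, 91.8,0,0,0,0, 91.8,0,0,0,0, 91.8,0,0,0,0]' >/dev/null
python3 - <<'E'
from h import *
t=get_image("top")[:,:,::-1].astype(int); o=cv2.imread("pics/top7.png").astype(int)
d=abs(t-o).max(2)[190:300,190:390]; print("changed px",(d>40).sum())
o0=cv2.imread("pics/top0.png").astype(int); print("bottle/spool px changed",(abs(t-o0).max(2)[140:185,[*range(245,280),*range(385,420)]]>60).sum())
if (d>40).sum()<50: print(sign_off())
E
```

```text
changed px 163
bottle/spool px changed 157
```

Run:
```python
from h import *
t=get_image("top")[:,:,::-1];cv2.imwrite("pics/top8.png",t)
o=cv2.imread("pics/top7.png")
a=crop(t,190,130,230,170,3); d=cv2.absdiff(t,o).max(2)[190:300,190:390]; ys,xs=np.where(d>40); print(len(xs),xs.min()+190,xs.max()+190,ys.min()+190,ys.max()+190, np.median(xs)+190,np.median(ys)+190)
cv2.imwrite("pics/v8.png",a)
```

```text
165 355 384 190 299 366.0 270.0
```

View pics/v8.png

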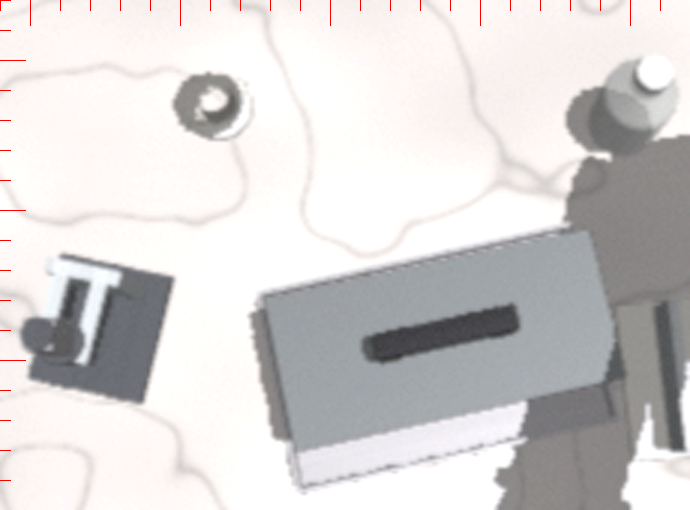

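The changed pixels are only the arm's shadow edge, at columns 355–384. The cover (bar at (440,334)), punch (55,338), spool (212,103) and bottle (640,95) are where they should be. Handing in.

```bash
python3 -c "
from cell import *
print(sign_off())"
```

```text
the job is handed in; nothing more can be done
None
```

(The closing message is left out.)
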